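# Empty the belt printer's catch tray into the tote and send it off

## Task

The belt printer's catch tray is full: slide the teal tote up against the tray's two front legs, squarely in front of the tray, and swing the tray's gate down over it. Rake all four finished housings out over the gate into the tote without lifting them over the tray's walls. Then swing the gate shut again and slide the full tote squarely inside the taped outline on the bench; leave everything else as it lies.

Things in the scene. Friction and masses are not known exactly. Their poses are not given: they have to be found in the camera images.
- printer: Bench 3D printer with a conveyor belt, fixed; 750 mm long with its catch tray, 310 wide, 490 high. Origin on the bench right below the middle of the tray's front edge; +x into the machine (tray, belt, gantry), -x out over the bench to where the tote goes, y along the front edge (lever on the -y side), z up. A small screen stands beside the belt at x 225 to 265, y -140 to -240, up to z 205.
- mouth (a point): Middle of the steel catch tray's front edge, at floor level 110 mm above the bench, on the gate's hinge line; axes as the printer's. The flat floor runs from here 150 mm in +x. Side walls 3 mm thick along x, inner faces at y +-95, tops 45 mm above the floor.
- tray_back (a point): Rear middle of the tray's flat floor (150 mm in from the mouth), where a 45 degree slide starts that rises to the belt, 55 mm above the floor and 55 mm further in. Nothing stands higher than the belt until the gantry's top beam, 230 mm in from here and 290 mm above the floor.
- legs (a point): Point on the bench midway between the tray's two front legs, in the plane of their front faces (printer x +10); axes as the printer's. The legs are 20 mm square, at y +-80. A tote slid up against both has its centre 85 mm out (-x) from here.
- gate (a joint): Angle of the gate, rad: 0 shut (upright, leaning 4 degrees in over the tray), 1.78 fully open (sloping 8 degrees down and out over the tote). A steel plate 3 mm thick, 186 wide, reaching 43 mm from the hinge line; open, its edge is 43 mm out and 102 mm above the bench, well above the tote's rim. It swings freely (120 g): below about 0.35 it falls shut by itself, beyond about 0.55 it falls open.
- gate_lever (a point): Free end of the gate's side lever: a flat bar 26 to 30 mm wide (along y), 8 to 12 thick, 74 long, from the hinge line to here at printer y -140, outside the tray's wall. Shut, it leans 51 degrees from upright inwards (end at printer x +57, z 157 mm); open, as far outwards (x -57, z 157). Push it out (-x) past upright and the gate falls open; push it in (+x) to 35 degrees or more past upright and it falls shut.
- tote: Open teal plastic tote, 250 mm long (its y) by 170 (its x) over the rim, 72 high; origin at the centre of its underside. Walls 4 mm thick with a rim 9 mm thick over the top 12 mm (rim outer faces at x +-85, y +-125); inside 152 by 232, floor 4 mm thick. 0.3 to 0.5 kg empty. Slides on the bench; either long side may face the machine.
- housing1: One of the four finished housings lying in the catch tray: grey plastic box 40 (x) by 28 (y) by 16 mm high with a round black window on top, about 20 g; origin at the centre of its underside.
- housing2: One of the four finished housings lying in the catch tray: grey plastic box 40 (x) by 28 (y) by 16 mm high with a round black window on top, about 20 g; origin at the centre of its underside.
- housing3: One of the four finished housings lying in the catch tray: grey plastic box 40 (x) by 28 (y) by 16 mm high with a round black window on top, about 20 g; origin at the centre of its underside.
- housing4: One of the four finished housings lying in the catch tray: grey plastic box 40 (x) by 28 (y) by 16 mm high with a round black window on top, about 20 g; origin at the centre of its underside.
- bay: Outline of black tape on the bench for full totes: inside 210 mm (its x) by 290 (its y), tape 18 mm wide, flat; origin at its centre. The tote belongs inside it, long side along the bay's y, either way round.
- bottle: Bystander: white plastic bottle, 60 mm across, 170 high; origin under its centre.
- spool: Bystander: small filament spool lying flat, 130 mm across, 50 high; origin under its centre.
- scraper: Bystander: spatula-like print scraper, 190 mm long, lying flat; origin near its middle.
- screwdriver: Bystander: screwdriver, 170 mm long, lying; origin near its middle.
- caliper: Bystander: digital caliper, 220 mm long, lying flat; origin near its middle.
- carton: Bystander: cardboard carton 120 by 90 by 60 mm high; origin under its centre.
- tape_roll: Bystander: roll of tape lying flat, 100 mm across, 24 high; origin under its centre.
Mind the look-alikes: they are no part of the job. Leave any orange or purple look-alike of the housing2 alone. Leave any orange look-alike of the housing1 alone.

How it is judged:
By the outcome, as a careful person would: the job done as asked, in the order asked, and still so for the second after the job is handed in, with the robot touching nothing.
It also fails if it takes over 72 s, if anything falls off the work surface, if the arm or the gripper's body presses on something with over 40 N, if the wrist force passes 120 N, or if a joint passes its speed limit or range.

## Robot

A 6-joint arm with a two-finger parallel gripper is mounted at the origin on the work surface. World frame = base frame: x ahead of the robot, y to its left, z up, the work surface at z = 0. Lengths are in mm, angles in rad, forces in N, time in s.
With the tool pointing down it reaches from about 375 to 925 mm from the base axis. Payload 5.7 kg.
Tool frame: the origin (TCP) lies at the very end of the fingers, on their centre line; the grasp point (between the pads) lies 19 mm behind it; z points along the fingers, y is the direction in which the jaws open and shut (so a half turn about z gives the same grasp; the last joint's range is limited). The gripper opens to 88 mm and grips with 3 to 60 N. Pads are 20 mm wide; open, the fingers measure 115 mm over their backs; the gripper's body (75 mm by 178 mm) begins 61 mm behind the grasp point.
Start: joints at [1.028, 0.359, 1.51, -0, 1.272, -0.115], TCP at [248.911, 545.899, 222.623] pointing down, gripper open.
Joint ranges: [-2.97, 2.97], [-1.01, 2.36], [0.21, 2.38], [-0.96, 4.11], [0.2, 2.71], [-2.98, 2.98]. Speed limits (rad/s): [2.39, 2.39, 3.14, 3.14, 3.14, 3.14].

## Interface

Orientations are given as a unit quaternion [x, y, z, w].
In Python, from cell import env gives the robot as it stands.
- The arm moves only by the tool apply_moves, never from a script. Its arguments are lists of equal length, an entry for each row: "dp": the shift along the tool's x, y, z in cm, a list of three; "yaw": the turn about the tool's z in rad; "gripper": the opening, from 0 (shut) to 1 (fully open). In form: {"dp": [[dx, dy, dz], ...], "yaw": [yaw, ...], "gripper": [gripper, ...]}. A call has 1 to 5 rows; each row is the pose to reach, as a shift and turn from the pose measured when the call began, along the tool's axes at that moment; what a row does not reach only later rows make up. A row lasts 1/12 s, in which the tool goes at most 41.7 mm and 7.16 degrees, less where a joint would pass 70% of its speed; a pose out of reach is approached as far as the arm can. A call with a gripper value outside its range is refused whole. The fingers move at their own pace and stop on an object; "force" is the grip in N (left out, the last holds). Time passes only in rows, so rows that repeat a pose let the fingers close. It gives the time, the measured TCP pose, the force and the opening at its end, in the units of the state.
- env.state(): the state, without advancing time (a new reading comes with each control period).
- env.read_camera(name): name is "scene" or "top" or "wrist"; returns (picture, depth): 480x640x3 uint8, blue, green, red; 480x640 float32, mm along the optical axis (not along the pixel's ray), 0 where there is no reading.
- env.camera_info(name): a dict with "intrinsics" (3x3 intrinsics, pixels), "rvec" (rotation vector, rad) and "tvec" (3), from world to camera coordinates, as OpenCV has them. Camera axes: x right, y down, z forward; pixel columns grow to the right and rows downward; lengths in mm; the calibration is good to about 2 mm. A picture is of the moment at which its call begins: read the wrist's pose just before it. camera_info takes no time and is no camera call; for the wrist camera it gives the pose at the moment of the call.
- env.hand_in(): hands the job in, once; it reports no verdict.
The state is a dict: "time_s": time; "joints": joint angles; "qd": joint speeds; "tau": joint torques, N m; "eef_pos": TCP position; "tool_rot": TCP orientation; "force": force on the tool from outside, world axes, zero at the start; "moment": the same for the moment, N m; "gripper_width": opening from 0.0 (shut) to 1.0 (fully open).
Only numpy, scipy, OpenCV 4.12 (cv2) and the standard library are available. Lean on these libraries where they do the work, as an engineer would, in place of code of your own. Each camera call takes 0.05 s, during which the arm holds its last target.

## Working session

There is one attempt and no reset: what is moved stays moved. The work goes in short steps, Python scripts to look and compute and a tool call to move; the robot and the scene stay as the last step left them, time stands still between calls to the robot, and variables do not carry over. Pictures are saved under pics/ and viewed, and the job is handed in when it is done.

Besides the shell and the picture viewer there is one more tool, called after "Request:" in YAML: its name, and indented under it one key for each argument. apply_moves: Moves the arm, as the interface text tells. Its arguments: {"type":"object","properties":{"dp":{"type":"array","items":{"type":"array","items":{"type":"number"}}},"yaw":{"type":"array","items":{"type":"number"}},"gripper":{"type":"array","items":{"type":"number"}},"force":{"type":"number"}},"required":["dp","yaw","gripper"]}

```bash
ls; mkdir -p pics
cat > h.py <<'E'
import numpy as np, cv2
from cell import env
def cam(n):
    i=env.camera_info(n); K=np.array(i["intrinsics"],float); R=cv2.Rodrigues(np.array(i["rvec"],float))[0]; t=np.array(i["tvec"],float).ravel()
    return K,R,t
def ray(n,u,v,z,c=None):
    K,R,t=c or cam(n); d=R.T@np.linalg.solve(K,[u,v,1.]); o=-R.T@t
    return o+d*(z-o[2])/d[2]
def proj(n,p,c=None):
    K,R,t=c or cam(n); q=K@(R@np.array(p,float)+t); return q[:2]/q[2]
def cloud(n,dep,c=None):
    K,R,t=c or cam(n); v,u=np.mgrid[:480,:640]
    P=np.stack([(u-K[0,2])/K[0,0]*dep,(v-K[1,2])/K[1,1]*dep,dep],-1)
    W=(P-t)@R; W[dep<=0]=np.nan; return W
E
python3 - <<'E'
from h import *
print(env.state())
for n in ["scene","top","wrist"]:
    c=cam(n);im,d=env.read_camera(n); cv2.imwrite(f"pics/{n}0.png",im); np.savez(f"pics/{n}0.npz",im=im,d=d,K=c[0],R=c[1],t=c[2]); print(n,-c[1].T@c[2])
E
```

```text
pics
{'time_s': 0.0, 'joints': array([ 1.02786934e+00,  3.59473629e-01,  1.51139349e+00, -1.47058508e-05,
        1.27252758e+00, -1.15087749e-01]), 'qd': array([ 0.00039977, -0.00010381, -0.00041615,  0.00024142,  0.000897  ,
       -0.00101194]), 'tau': array([-1.37728945e-03, -5.15381098e+01, -2.70715821e+01,  6.70655142e-02,
        3.50578199e-02, -1.89603588e-04]), 'eef_pos': array([248.59470994, 545.32967755, 221.84310955]), 'tool_rot': array([ 2.12289595e-01,  9.77206384e-01, -8.54965835e-04, -2.84474603e-04]), 'force': array([-0.44243705, -1.1046281 , -0.89357412]), 'moment': array([-0.06779411, -0.00592351,  0.02991039]), 'gripper_width': 0.9991321772065601}
scene [1294.42029682  818.96142452 1107.72558117]
top [ 330.59628795  -86.77114294 1147.155966  ]
wrist [176.28943581 578.08928131 384.8521628 ]
```

View pics/scene0.png

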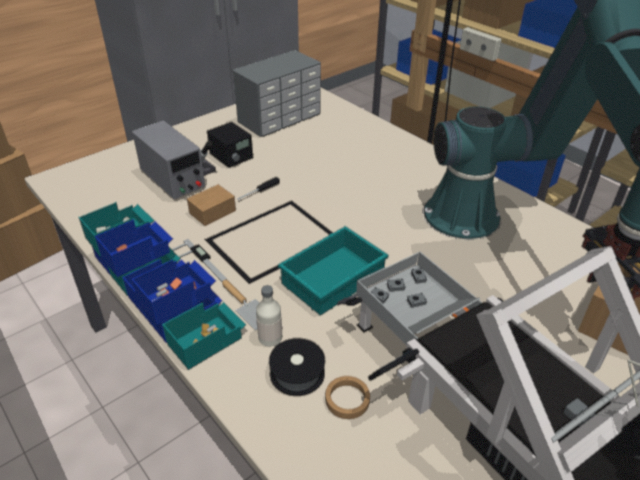

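View pics/top0.png

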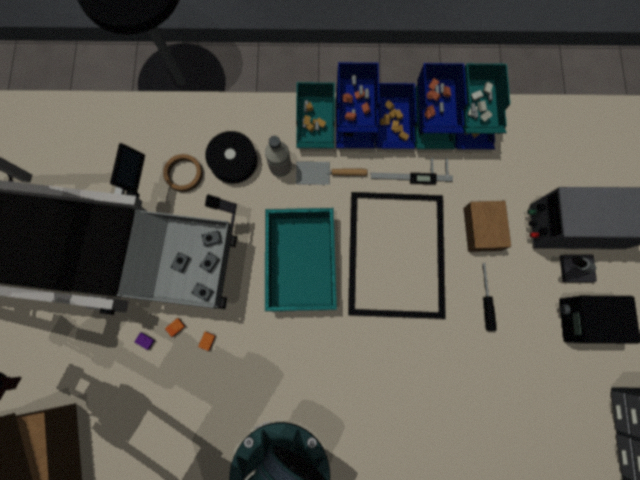

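View pics/wrist0.png

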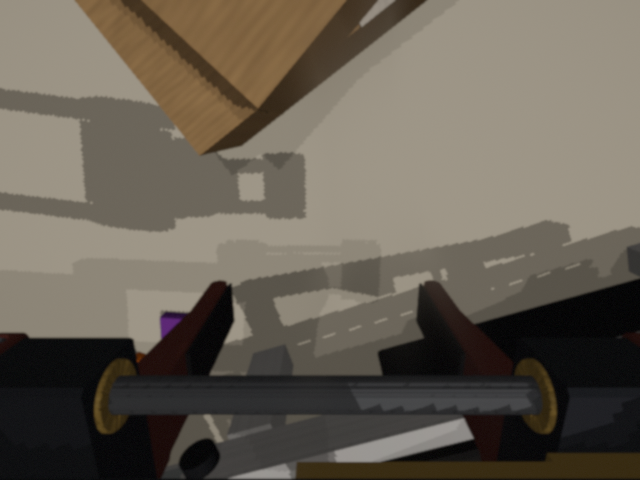

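The top view shows the tray at px (180,262) with four grey housings at (211,238), (180,261), (209,262) and (202,291). The lever is at (218,203), the tote at (301,260) and the bay at (397,255). The orange and purple blocks at (176,327), (206,341) and (145,341) lie on the bench outside the tray; they are look-alikes to leave alone.

Run:
```python
from h import *
z=np.load("pics/top0.npz"); im,d=z["im"],z["d"]; c=(z["K"],z["R"],z["t"])
W=cloud("top",d,c)
for p in [(0,0),(280,460),(301,260),(397,255),(180,262)]: print(p,W[min(p[1],479),p[0]].round())
hsv=cv2.cvtColor(im,cv2.COLOR_BGR2HSV)
cv2.imwrite("pics/crop0.png",cv2.resize(im[170:370,90:350],None,fx=3,fy=3,interpolation=cv2.INTER_CUBIC))
# tote rim: by depth height 60-80 around
m=((W[...,2]>62)&(W[...,2]<82)); m[:, :255]=0;m[:,345:]=0;m[:200]=0;m[320:]=0
P=W[m]; print("tote n",len(P),P[:,2].mean()); r=cv2.minAreaRect(P[:,:2].astype(np.float32)); print(r)
# teal mask
tm=cv2.inRange(hsv,(80,80,30),(100,255,255)); tm[:200]=0;tm[320:]=0;tm[:,:255]=0;tm[:,345:]=0
v,u=np.nonzero(tm); Q=np.array([ray("top",a,b,72,c)[:2] for a,b in zip(u,v)],np.float32); print("teal rect z72",cv2.minAreaRect(Q))
# bay
bm=(hsv[...,2]<60).astype(np.uint8); bm[:185]=0;bm[325:]=0;bm[:,:345]=0;bm[:,452:]=0
v,u=np.nonzero(bm); Q=np.array([ray("top",a,b,0,c)[:2] for a,b in zip(u,v)],np.float32); print("bay outer",cv2.minAreaRect(Q), len(Q))
```

```text
(0, 0) [1677. 1252. -494.]
(280, 460) [112. -23. 308.]
(301, 260) [508. -43.   5.]
(397, 255) [ 523. -291.   -1.]
(180, 262) [483. 230. 126.]
tote n 1344 72.03397735596202
((502.4327087402344, -42.060035705566406), (250.8300323486328, 169.0263671875), 1.6913769245147705)
teal rect z72 ((502.3775939941406, -42.6673583984375), (248.60647583007812, 169.10247802734375), 1.7478179931640625)
bay outer ((527.4232177734375, -289.56707763671875), (242.9085693359375, 322.6976318359375), 88.11833953857422) 2289
```

View pics/crop0.png

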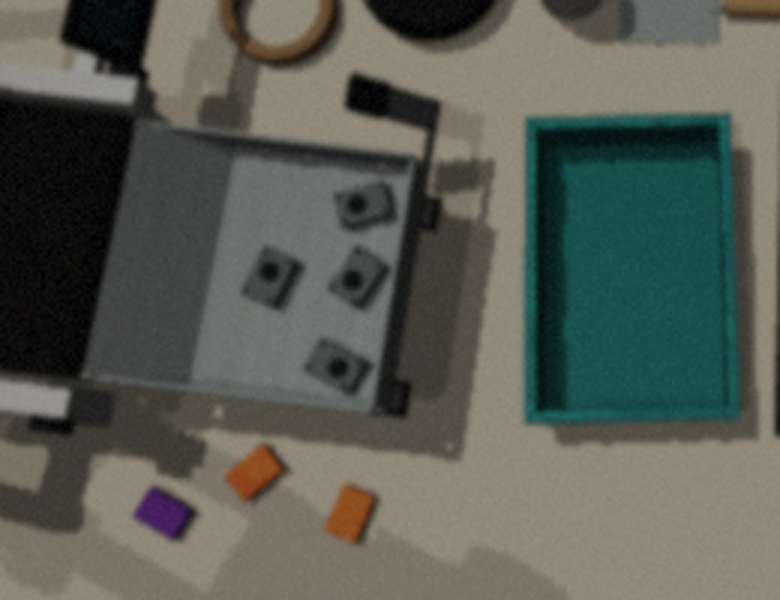

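Run:
```python
from h import *
z=np.load("pics/top0.npz"); im,d=z["im"],z["d"]; c=(z["K"],z["R"],z["t"])
W=cloud("top",d,c)
reg=np.zeros(d.shape,bool); reg[195:320,100:245]=1
# floor plane
m=reg&(abs(W[...,2]-110)<4); P=W[m]; r=cv2.minAreaRect(P[:,:2].astype(np.float32)); print("floor",len(P),P[:,2].mean(),r)
H=np.where(reg,np.nan_to_num(W[...,2]),0)
for y in range(200,312,4): print(y,' '.join('%3d'%h for h in H[y,120:245:3]))
```

```text
floor 4005 110.36565622535927 ((513.8635864257812, 250.55145263671875), (259.894287109375, 249.68113708496094), 84.90131378173828)
200 163 164 165 163 162 159 146   1   0   2   2   2   0   0   4   0   2  -1   6   2  -4   3   2   0   0  -4   1  -2   0 160 154 152 148 141 134 134   0   1   0  -1   3   1
204 152 152 158 160 162 155 145 126  -1   1   0   0   2   0   0   3   0  -3   0  -2  -4   1   1   0  -1   3   0   1   0 157 152 152 148 142 135 126 126 116 118   3   3   0
208 166 166 165 166 126 128 132  42  -1   0   2   0  -1   1   0   5   7  -2   0  -3   1   0   1   3   0  -2   2   1  -1   1 146 148 143 138 134 129 128 121 117  -1  -3   2
212 164 163 167 159 159 149 162 158 159 155 156 156  -1   1   2   1   1   0   0   1  -2   0   1  -2   0   0   2   0   2  -2  -3   2  -2  -1   4  -1 118 117 111   0   0   1
216 165 167 163 163 161 166 160 155 154 148 142 137 135 133 139 137 143 148 150 156 156 154 154   0   2   3  -1   0   0   0  -2   1  -3   3   1  -1  -2  -3 107   1  -5   0
220 161 164 166 159 158 166 159 155 153 146 139 135 129 126 122 117 111 109 109 110 115 121 125 127 130 135 1
[... 3146 characters left out ...]
   3   0   3
296 155 154 152 153 146 138 135 128 124 119 115 110 111 109 108 109 107 109 110 113 111 110 109 111 109 112 126 129 122 126 110 108 148 125   2  -1   4   1   0   0  -2  -4
300  52  30  -2   4  -1   5   0  -3   2  -1 128 153 157 156 152 109 109 108 112 108 111 112 111 107 114 110 113 109 124 117 113 110 145 122  31   5   4   0   0   3   1   2
304 124  29   9   1  -1  -1   0   0   1   1   0   0   5  -1  -1   5   3   1  -1   0  -1 138 153 154 154 156 108 110 110 109 108 156 140 114  21   6  -1   1   1  -3   0   0
308  38  22  10   0  -1   0   2   2   0   2   0   0  -3   2  -2   1   7   0  -3   0   2   3   0   0   4   3   1  -3   6   0   2 106 121   8   7   2  -2  -2   0   0   0   0
```

Run:
```python
from h import *
z=np.load("pics/top0.npz"); im,d=z["im"],z["d"]; c=(z["K"],z["R"],z["t"])
W=cloud("top",d,c)
vv,uu=np.mgrid[:480,:640]
Z=np.nan_to_num(W[...,2])
def plane(m):
    P=W[m]
    for _ in range(3):
        A=np.c_[P[:,:2],np.ones(len(P))]; s=np.linalg.lstsq(A,P[:,2],rcond=None)[0]; r=P[:,2]-A@s; P=P[abs(r)<6]
    return s,len(P),r.std()
m=(vv>226)&(vv<294)&(uu>125)&(uu<170)&(Z>116)&(Z<150)
s,n,sd=plane(m); print("slide",s,n,sd, "slope",np.degrees(np.arctan(np.hypot(s[0],s[1]))),"yaw dir",np.degrees(np.arctan2(s[1],s[0])))
th=np.arctan2(s[1],s[0])
# slide line at z=110
ex=np.array([np.cos(th),np.sin(th)]); ey=np.array([-np.sin(th),np.cos(th)])
print("slide start along ex:", (110-s[2])/np.hypot(s[0],s[1]))
m=(vv>228)&(vv<298)&(uu>215)&(uu<236)&(Z>114)&(Z<150)
P=W[m]; print("gate n",len(P)); 
# fit line along gate: (ex.p) as fn of ey.p and z
for _ in range(3):
    a=P[:,:2]@ex; b=P[:,:2]@ey; A=np.c_[b,P[:,2]-110,np.ones(len(P))]; q=np.linalg.lstsq(A,a,rcond=None)[0]; r=a-A@q; P=P[abs(r)<5]
print("gate x=",q,r.std(),len(P), "yaw corr deg",np.degrees(q[0]))
# walls: z 151-159
for nm,mm in [("near",(vv>296)&(vv<310)&(uu>145)&(uu<222)),("far",(vv>208)&(vv<226)&(uu>145)&(uu<222))]:
    P=W[mm&(Z>151)&(Z<160)]; a=P[:,:2]@ex;b=P[:,:2]@ey
    f=np.polyfit(a,b,1); print(nm,len(P),"b mean",b.mean(),"min/max",np.percentile(b,[3,97]),"slope deg",np.degrees(f[0]))
m=(vv>185)&(vv<210)&(uu>200)&(uu<240)&(Z>112); P=W[m]; a=P[:,:2]@ex;b=P[:,:2]@ey
for lo in range(112,165,6):
    k=(P[:,2]>=lo)&(P[:,2]<lo+6)
    if k.sum(): print("lever z",lo,k.sum(),"a",np.percentile(a[k],[5,50,95]).round(),"b",np.percentile(b[k],[5,50,95]).round())
```

```text
slide [ 1.07583918e-01  9.26766095e-01 -2.00774982e+02] 1381 2.423488884919245 slope 43.014540295451525 yaw dir 83.37843987366477
slide start along ex: 333.09585044824297
gate n 397
gate x= [-2.65436323e-03  6.75138975e-02  1.79942752e+02] 0.5551350484415725 195 yaw corr deg -0.15208381044728456
near 111 b mean -362.77245100423335 min/max [-377.69215353 -359.6869003 ] slope deg 2.6956424614191965
far 128 b mean -553.6007923940216 min/max [-555.51410755 -552.19386942] slope deg 0.1485583398357712
lever z 112 14 a [184. 187. 190.] b [-609. -600. -595.]
lever z 118 28 a [185. 192. 197.] b [-609. -601. -592.]
lever z 124 37 a [194. 200. 205.] b [-608. -598. -590.]
lever z 130 36 a [202. 207. 212.] b [-609. -598. -586.]
lever z 136 33 a [210. 214. 218.] b [-607. -595. -584.]
lever z 142 41 a [215. 219. 223.] b [-609. -596. -583.]
lever z 148 53 a [221. 226. 233.] b [-609. -593. -583.]
lever z 154 67 a [228. 235. 243.] b [-609. -597. -584.]
lever z 160 10 a [235. 237. 239.] b [-603. -593. -586.]
```

```bash
cat >> h.py <<'E'
MOUTH=np.array([475.3,128.5]); PSI=np.radians(83.53)
EX=np.array([np.cos(PSI),np.sin(PSI)]); EY=np.array([-np.sin(PSI),np.cos(PSI)])
def p2w(x,y): return MOUTH+x*EX+y*EY
def w2p(w): d=np.asarray(w)[...,:2]-MOUTH; return np.stack([d@EX,d@EY],-1)
def toolmove(target_w,z,yang=None):
    """print the dp in tool axes (cm) and yaw to reach target; yang = wanted tool-y angle (deg, world)"""
    from scipy.spatial.transform import Rotation as Ro
    s=env.state(); R=Ro.from_quat(s["tool_rot"]).as_matrix()
    d=np.array([target_w[0],target_w[1],z])-s["eef_pos"]; ya=np.degrees(np.arctan2(R[1,1],R[0,1]))
    yaw=0 if yang is None else -np.radians((yang-ya+180)%360-180)
    print("t",round(s["time_s"],2),"pos",s["eef_pos"].round(1),"yang",round(ya,1),"-> dp cm",(R.T@d/10).round(2),"yaw",round(yaw,3),"F",s["force"].round(1),"g",round(s["gripper_width"],3),"| printer xy",w2p(s["eef_pos"]).round(1), "tool x dir",R[:,0].round(3),"tilt z",R[:,2].round(3))
E
python3 - <<'E'
from h import *
z=np.load("pics/top0.npz"); im,d=z["im"],z["d"]; c=(z["K"],z["R"],z["t"])
W=cloud("top",d,c); Z=np.nan_to_num(W[...,2])
pr=w2p(W)
m=(Z>119)&(Z<132)&(pr[...,0]>3)&(pr[...,0]<138)&(abs(pr[...,1])<92)
# exclude slide/gate/wall by connected comps
m=m.astype(np.uint8); n,l,st,ce=cv2.connectedComponentsWithStats(m)
for i in range(1,n):
    if st[i,4]>40:
        P=pr[l==i].astype(np.float32); print(st[i,4],ce[i].round(),"pr",cv2.minAreaRect(P),"x",np.percentile(P[:,0],[2,98]).round(),"y",np.percentile(P[:,1],[2,98]).round(),"zmed",np.median(Z[l==i]).round())
for nm,p,h in [("or",(206,341),8),("or2",(176,327),8),("pu",(145,341),8),("bottle",(275,145),170),("carton",(487,225),60),("spool",(231,157),50)]:
    w=ray("top",*p,h,c); print(nm,w.round(),w2p(w).round(), Z[p[1],p[0]].round())
print("hinge/leg/tote tgt",p2w(10,0),p2w(-75,0))
toolmove((500,-122),200,91.7)
E
```

```text
216 [211. 238.] pr ((41.97471618652344, -59.45741653442383), (40.91191101074219, 28.183021545410156), 22.01119041442871) x [21. 62.] y [-76. -43.] zmed 126.0
226 [179. 262.] pr ((103.20457458496094, 4.652675628662109), (40.56330490112305, 29.14687156677246), 74.33473205566406) x [ 87. 119.] y [-15.  25.] zmed 126.0
218 [209. 262.] pr ((36.40966796875, -3.401958465576172), (39.933372497558594, 29.118247985839844), 64.59211730957031) x [19. 54.] y [-23.  17.] zmed 126.0
228 [201. 292.] pr ((42.09749984741211, 65.2486572265625), (28.211288452148438, 40.56814193725586), 68.7911605834961) x [22. 62.] y [49. 82.] zmed 126.0
or [304. 188.   8.] [ 40. 177.] 13.0
or2 [337. 265.   8.] [120. 152.] 13.0
pu [303. 338.   8.] [189. 194.] 14.0
bottle [751.  15. 170.] [ -82. -287.] 169.0
carton [ 590. -507.   60.] [-618. -185.] 60.0
spool [769. 141.  50.] [  45. -291.] 50.0
hinge/leg/tote tgt [476.42682965 138.43630993] [466.8487776   53.97767556]
t 0.15 pos [248.7 545.5 222. ] yang 65.5 -> dp cm [-50.56 -50.3    2.26] yaw -0.457 F [ 0.1  0.4 -0.3] g 1.001 | printer xy [388.8 272.2] tool x dir [-0.91   0.415  0.   ] tilt z [-0.001 -0.001 -1.   ]
```

Request:
apply_moves:
  dp:
    - [-50.5, -50.3, 0]
    - [-50.5, -50.3, 0]
    - [-50.5, -50.3, 0]
    - [-50.5, -50.3, 0]
    - [-50.5, -50.3, 0]
  yaw: [-0.1, -0.2, -0.3, -0.4, -0.457]
  gripper: [0.45, 0.45, 0.45, 0.45, 0.45]
  force: 25

```text
time_s: 0.57
eef_pos: [322.1, 349.0, 222.4]
tool_rot: [-0.018, 1.0, -0.001, -0.0]
force: [0.4, -1.1, 0.1]
gripper_width: 0.659
```

```bash
python3 -c "
from h import *
toolmove((500,-122),200,91.7)"
```

```text
t 0.57 pos [322.1 349.  222.4] yang 92.0 -> dp cm [-16.13 -47.7    2.3 ] yaw 0.006 F [ 0.4 -1.1  0.1] g 0.659 | printer xy [201.9 177.1] tool x dir [-0.999 -0.035  0.001] tilt z [-0.001 -0.002 -1.   ]
```

Request:
apply_moves:
  dp:
    - [-16.1, -47.7, 0]
    - [-16.1, -47.7, 0]
    - [-16.1, -47.7, 0]
    - [-16.1, -47.7, 0]
    - [-16.1, -47.7, 0]
  yaw: [0, 0, 0, 0, 0]
  gripper: [0.45, 0.45, 0.45, 0.45, 0.45]

```text
time_s: 0.98
eef_pos: [395.4, 153.9, 222.8]
tool_rot: [-0.018, 1.0, -0.001, -0.0]
force: [1.4, 0.1, 1.1]
gripper_width: 0.453
```

Request:
apply_moves:
  dp:
    - [-9.4, -26.7, 0]
    - [-9.4, -26.7, 2]
    - [-9.4, -26.7, 4]
    - [-9.4, -26.7, 6]
    - [-9.4, -26.7, 8]
  yaw: [0, 0, 0, 0, 0]
  gripper: [0.45, 0.45, 0.45, 0.45, 0.45]

```text
time_s: 1.4
eef_pos: [470.2, -34.7, 182.9]
tool_rot: [-0.017, 1.0, -0.001, 0.001]
force: [1.0, 0.5, 0.9]
gripper_width: 0.45
```

```bash
python3 -c "
from h import *
toolmove((500,-122),120,91.7)"
```

```text
t 1.4 pos [470.2 -34.7 182.9] yang 92.0 -> dp cm [-2.66 -8.81  6.32] yaw 0.005 F [1.  0.5 0.9] g 0.45 | printer xy [-162.8  -13.3] tool x dir [-0.999 -0.035 -0.003] tilt z [ 0.003 -0.002 -1.   ]
```

Request:
apply_moves:
  dp:
    - [-3.1, -8.9, 3]
    - [-3.1, -8.9, 6]
    - [-3.1, -8.9, 6.3]
    - [-3.1, -8.9, 6.3]
    - [-3.1, -8.9, 6.3]
  yaw: [0, 0, 0, 0, 0]
  gripper: [0.45, 0.45, 0.45, 0.45, 0.45]

```text
time_s: 1.82
eef_pos: [503.4, -123.4, 118.6]
tool_rot: [-0.016, 1.0, -0.0, -0.0]
force: [-0.3, 0.3, -0.2]
gripper_width: 0.447
```

```bash
python3 -c "
from h import *
toolmove((504.8,-122.8),52,91.7)
im,d=env.read_camera('top');cv2.imwrite('pics/t1.png',cv2.resize(im[180:340,180:380],None,fx=4,fy=4)[:600])
"
```

```text
t 1.82 pos [ 503.4 -123.4  118.6] yang 91.9 -> dp cm [-0.15  0.06  6.66] yaw 0.003 F [-0.3  0.3 -0.2] g 0.447 | printer xy [-247.1  -56.3] tool x dir [-0.999 -0.032  0.001] tilt z [-0.001 -0.001 -1.   ]
```

View pics/t1.png

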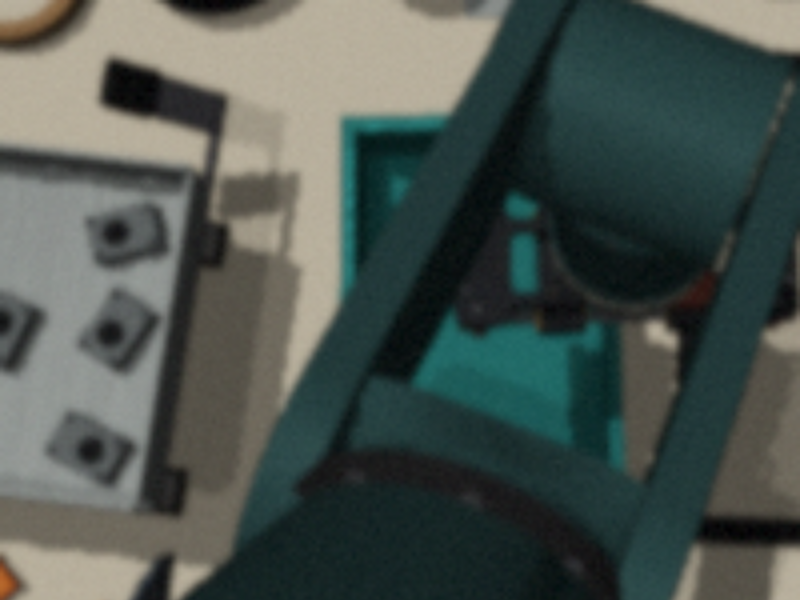

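The gripper is over the tote's outer rim (about (690,300) in this crop) and nothing else has moved. I'll go down and grip the rim.

Request:
apply_moves:
  dp:
    - [-0.1, 0.1, 3.5]
    - [-0.1, 0.1, 5.5]
    - [-0.1, 0.1, 6.7]
    - [-0.1, 0.1, 6.7]
    - [-0.1, 0.1, 6.7]
  yaw: [0, 0, 0, 0, 0]
  gripper: [0.45, 0.45, 0.45, 0.45, 0.45]

```text
time_s: 2.28
eef_pos: [504.4, -120.4, 53.4]
tool_rot: [-0.018, 1.0, -0.0, 0.0]
force: [0.7, 0.1, -0.6]
gripper_width: 0.452
```

Request:
apply_moves:
  dp:
    - [0, 0, 0]
    - [0, 0, 0]
    - [0, 0, 0]
    - [0, 0, 0]
    - [0, 0, 0]
  yaw: [0, 0, 0, 0, 0]
  gripper: [0, 0, 0, 0, 0]
  force: 25

```text
time_s: 2.7
eef_pos: [505.0, -120.9, 54.1]
tool_rot: [-0.018, 1.0, -0.001, 0.001]
force: [-0.5, -3.3, 3.0]
gripper_width: 0.112
```

```bash
python3 -c "
from h import *
toolmove(p2w(-75-80.5,0),52,83.53)
"
```

```text
t 2.7 pos [ 505.  -120.9   54.1] yang 92.0 -> dp cm [4.38 9.65 0.18] yaw 0.148 F [-0.5 -3.3  3. ] g 0.112 | printer xy [-244.4  -57.6] tool x dir [-0.999 -0.035 -0.002] tilt z [ 0.002 -0.002 -1.   ]
```

Request:
apply_moves:
  dp:
    - [0.9, 1.7, 0]
    - [1.8, 3.4, 0]
    - [2.7, 5.1, 0]
    - [3.7, 6.8, 0]
    - [4.56, 8.4, 0]
  yaw: [0.03, 0.06, 0.09, 0.12, 0.148]
  gripper: [0, 0, 0, 0, 0]

```text
time_s: 3.12
eef_pos: [456.4, -38.3, 54.1]
tool_rot: [0.057, 0.998, -0.001, 0.001]
force: [1.1, -1.0, -0.4]
gripper_width: 0.101
```

```bash
cat > tote.py <<'E'
from h import *
import sys
def tote(save=None):
    n="top"; c=cam(n); im,d=env.read_camera(n)
    if save: cv2.imwrite(save,cv2.resize(im[150:350,130:460],None,fx=2.4,fy=2.4,interpolation=cv2.INTER_CUBIC))
    W=cloud(n,d,c); hsv=cv2.cvtColor(im,cv2.COLOR_BGR2HSV)
    tm=(cv2.inRange(hsv,(80,80,30),(100,255,255))>0)&(W[...,2]>60)&(W[...,2]<82); tm[:180]=0; tm[340:]=0
    P=W[tm][:,:2].astype(np.float32); r=cv2.minAreaRect(P); print(len(P),"tote rect",r, "printer",w2p(np.array(r[0])).round(1)); return P,im,W
tote(sys.argv[1] if len(sys.argv)>1 else None)
E
python3 tote.py pics/t2.png; python3 -c "
from h import *
toolmove(p2w(-75-80.5,0),52,83.53)"
```

```text
255 tote rect ((477.5599365234375, 46.84136962890625), (263.4298095703125, 82.00222778320312), 34.4912223815918) printer [-80.9 -11.4]
t 3.17 pos [454.2 -35.8  54. ] yang 83.3 -> dp cm [-0.24  1.02  0.2 ] yaw -0.003 F [-1.   4.6 -1.1] g 0.1 | printer xy [-165.6    2.5] tool x dir [-0.993  0.116 -0.001] tilt z [ 0.001 -0.001 -1.   ]
```

View pics/t2.png

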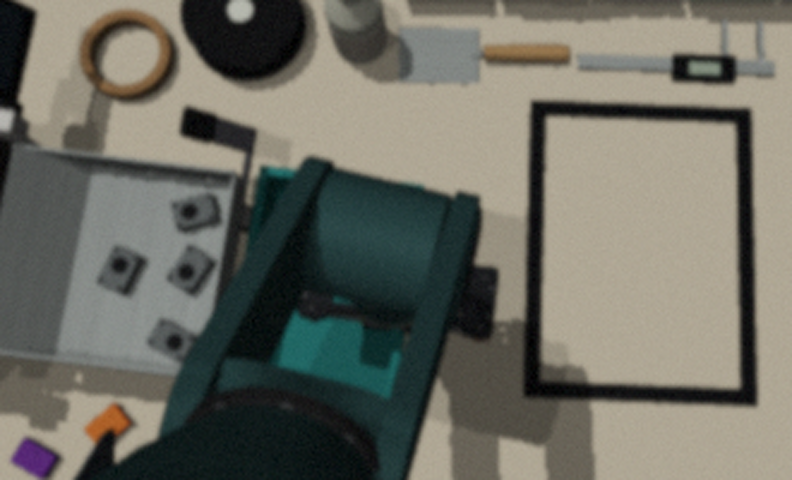

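Request:
apply_moves:
  dp:
    - [-0.2, 0.2, 0]
    - [-0.2, 0.4, 0]
    - [-0.2, 0.6, 0]
    - [-0.2, 0.8, 0]
    - [-0.2, 0.9, 0]
  yaw: [0, 0, 0, 0, 0]
  gripper: [0, 0, 0, 0, 0]

```text
time_s: 3.58
eef_pos: [457.8, -27.6, 54.0]
tool_rot: [0.058, 0.998, -0.0, 0.001]
force: [0.0, -3.0, -0.0]
gripper_width: 0.101
```

Request:
apply_moves:
  dp:
    - [0, 0.1, 0]
    - [0, 0.2, 0]
    - [0, 0.2, 0]
  yaw: [0, 0, 0]
  gripper: [0, 0, 0]

```text
time_s: 3.83
eef_pos: [458.4, -25.7, 54.0]
tool_rot: [0.058, 0.998, -0.0, 0.001]
force: [0.0, -1.3, 0.5]
gripper_width: 0.1
```

```bash
python3 -c "
from h import *
toolmove(p2w(-75-80.5,0),52,83.53)"
```

```text
t 3.83 pos [458.4 -25.7  54. ] yang 83.3 -> dp cm [ 0.06 -0.03  0.2 ] yaw -0.004 F [ 0.  -1.3  0.5] g 0.1 | printer xy [-155.2   -0.6] tool x dir [-0.993  0.116 -0.002] tilt z [ 0.002 -0.001 -1.   ]
```

Request:
apply_moves:
  dp:
    - [0, 0.1, 0]
    - [0, 0.15, 0]
    - [0, 0.2, 0]
  yaw: [0, 0, 0]
  gripper: [0, 0, 0]

```text
time_s: 4.08
eef_pos: [458.7, -23.7, 54.0]
tool_rot: [0.058, 0.998, -0.0, 0.001]
force: [0.5, -2.5, 0.3]
gripper_width: 0.099
```

Request:
apply_moves:
  dp:
    - [0, 0.1, 0]
    - [0, 0.15, 0]
    - [0, 0.2, 0]
  yaw: [0, 0, 0]
  gripper: [0, 0, 0]

```text
time_s: 4.33
eef_pos: [459.1, -23.3, 54.1]
tool_rot: [0.057, 0.998, -0.002, 0.001]
force: [-2.2, -13.4, -1.8]
gripper_width: 0.1
```

Request:
apply_moves:
  dp:
    - [0, 0, 0]
    - [0, 0, 0]
    - [0, 0, 0]
    - [0, 0, -1]
    - [0, 0, -4]
  yaw: [0, 0, 0, 0, 0]
  gripper: [0.4, 0.4, 0.4, 0.4, 0.4]

```text
time_s: 4.75
eef_pos: [456.1, -22.2, 91.7]
tool_rot: [0.058, 0.998, -0.001, -0.002]
force: [0.5, -0.4, 0.1]
gripper_width: 0.395
```

Request:
apply_moves:
  dp:
    - [0, 0, -4]
    - [0, 0, -8]
    - [0, 0, -12]
    - [0, 0, -15]
    - [0, 0, -15]
  yaw: [0, 0, 0, 0.12, 0.24]
  gripper: [0.2, 0.2, 0, 0, 0]

```text
time_s: 5.17
eef_pos: [460.8, -22.0, 248.0]
tool_rot: [0.179, 0.984, -0.001, 0.003]
force: [1.7, 0.2, 1.0]
gripper_width: 0.057
```

```bash
python3 -c "
from h import *
toolmove(p2w(100,-140),230,-6.47)"
```

```text
t 5.17 pos [460.8 -22.  248. ] yang 69.4 -> dp cm [-7.17 27.72  1.83] yaw 1.324 F [1.7 0.2 1. ] g 0.057 | printer xy [-151.2   -2.6] tool x dir [-0.936  0.352 -0.007] tilt z [ 0.006 -0.003 -1.   ]
```

Request:
apply_moves:
  dp:
    - [-7.2, 27.7, 0]
    - [-7.2, 27.7, 0]
    - [-7.2, 27.7, 0]
    - [-7.2, 27.7, 0]
    - [-7.2, 27.7, 0]
  yaw: [0.12, 0.24, 0.36, 0.48, 0.6]
  gripper: [0, 0, 0, 0, 0]

```text
time_s: 5.58
eef_pos: [573.4, 140.5, 246.3]
tool_rot: [0.46, 0.888, 0.0, 0.003]
force: [0.8, -0.4, 0.1]
gripper_width: 0.008
```

```bash
python3 -c "
from h import *
toolmove(p2w(100,-140),230,-6.47)"
```

```text
t 5.58 pos [573.4 140.5 246.3] yang 35.3 -> dp cm [2.83 8.4  1.64] yaw 0.728 F [ 0.8 -0.4  0.1] g 0.008 | printer xy [ 23.  -96.1] tool x dir [-0.577  0.817 -0.006] tilt z [ 0.006 -0.003 -1.   ]
```

Request:
apply_moves:
  dp:
    - [2.8, 8.4, 0]
    - [2.8, 8.4, 0]
    - [2.8, 8.4, 0]
    - [2.8, 8.4, 0]
    - [2.8, 8.4, 0]
  yaw: [0.12, 0.24, 0.36, 0.48, 0.6]
  gripper: [0, 0, 0, 0, 0]

```text
time_s: 6.0
eef_pos: [625.6, 213.8, 245.4]
tool_rot: [0.703, 0.711, 0.001, 0.002]
force: [-0.1, 1.1, -0.6]
gripper_width: 0.005
```

```bash
python3 tote.py pics/t3.png; python3 -c "
from h import *
toolmove(p2w(100,-140),135,-6.47)"
```

```text
939 tote rect ((467.49920654296875, 54.57036590576172), (168.64076232910156, 249.5332794189453), 82.66133880615234) printer [-74.3  -0.6]
t 6.05 pos [625.4 213.2 245.6] yang 0.2 -> dp cm [-0.09 -0.02 11.06] yaw 0.117 F [ 1.  -0.6  0.4] g 0.004 | printer xy [ 101.1 -139.6] tool x dir [-0.004  1.    -0.002] tilt z [ 0.004 -0.002 -1.   ]
```

View pics/t3.png

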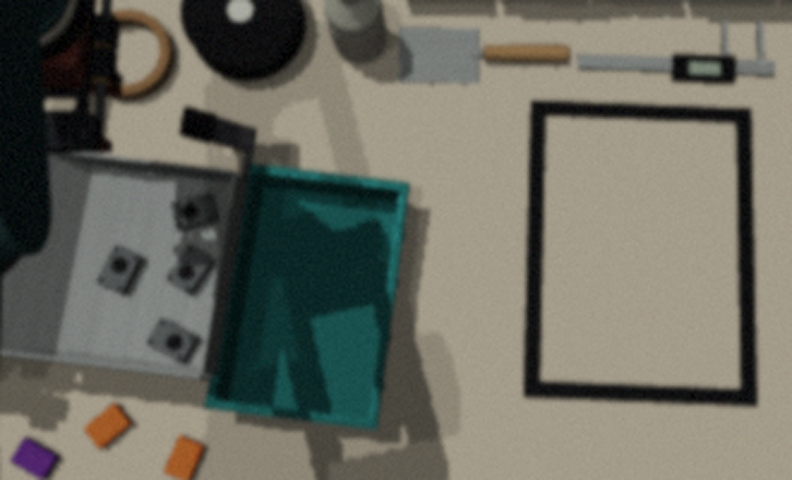

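```bash
cat > fit.py <<'E'
from h import *
def fit(im,W):
    hsv=cv2.cvtColor(im,cv2.COLOR_BGR2HSV)
    tm=(cv2.inRange(hsv,(80,80,30),(100,255,255))>0); tm[:180]=0; tm[340:]=0; tm[:,:180]=0
    return tm
c=cam("top"); im,d=env.read_camera("top"); W=cloud("top",d,c); tm=fit(im,W)
# outer (-x) edge: last teal col per row (rim top z72); rows well inside
A=[]
for v in range(236,318):
    u=np.nonzero(tm[v])[0]
    if len(u)>30:
        # ensure height at rim
        A.append(ray("top",u.max()+.5,v,72,c)[:2])
A=np.array(A,np.float32); l=cv2.fitLine(A,cv2.DIST_HUBER,0,.01,.01).ravel(); print("outer edge ang",np.degrees(np.arctan2(l[1],l[0])), "printer x of edge pts",w2p(A)[[0,len(A)//2,-1]].round(1))
B=[]
for u in range(222,284):
    v=np.nonzero(tm[:,u])[0]
    if len(v)>60: B.append([u,ray("top",u,v.min()-.5,72,c)[:2],ray("top",u,v.max()+.5,72,c)[:2]])
for k in (1,2):
    Q=np.array([b[k] for b in B if 300<0 or True],np.float32); l=cv2.fitLine(Q,cv2.DIST_HUBER,0,.01,.01).ravel(); print("end",k,"ang",np.degrees(np.arctan2(l[1],l[0])),w2p(Q)[[0,len(Q)//2,-1]].round(1))
E
python3 fit.py
```

```text
outer edge ang -7.1704817 printer x of edge pts [[-159.   -99.7]
 [-157.5    1.7]
 [-158.1   96.7]]
end 1 ang 82.28743 [[   6.8 -124.2]
 [ -55.4 -124. ]
 [-115.1 -123.5]]
end 2 ang 83.2101 [[ -32.8  124.3]
 [ -91.7  121.9]
 [-148.8  124.4]]
```

The fit puts the tote yaw at about 83.0°, against 83.5° for the printer. I'll nudge it with closed fingers at mid-wall so it squares itself on both legs.

```bash
python3 -c "
from h import *
toolmove(p2w(-195,0),200,-6.47)"
```

```text
t 6.1 pos [625.3 212.8 245.8] yang 0.9 -> dp cm [-27.53 -17.64   4.56] yaw 0.128 F [ 0.2 -0.6 -0.4] g 0.005 | printer xy [ 100.7 -139.5] tool x dir [-0.015  1.    -0.002] tilt z [ 0.005 -0.002 -1.   ]
```

Request:
apply_moves:
  dp:
    - [-27.5, -17.6, 0]
    - [-27.5, -17.6, 0]
    - [-27.5, -17.6, 0]
    - [-27.5, -17.6, 0]
    - [-27.5, -17.6, 0]
  yaw: [0.128, 0.128, 0.128, 0.128, 0.128]
  gripper: [0, 0, 0, 0, 0]

```text
time_s: 6.52
eef_pos: [514.0, 34.0, 245.8]
tool_rot: [0.744, 0.668, 0.001, 0.002]
force: [1.4, -1.2, -0.1]
gripper_width: 0.006
```

Request:
apply_moves:
  dp:
    - [-13, -8.2, 0]
    - [-13, -8.2, 0]
    - [-13, -8.2, 0]
    - [-13, -8.2, 4]
    - [-13, -8.2, 8]
  yaw: [0, 0, 0, 0, 0]
  gripper: [0, 0, 0, 0, 0]

```text
time_s: 6.93
eef_pos: [419.3, -89.4, 173.2]
tool_rot: [0.744, 0.669, 0.002, 0.006]
force: [1.8, -0.7, -0.4]
gripper_width: 0.006
```

```bash
python3 -c "
from h import *
toolmove(p2w(-190,0),50,-6.47)"
```

```text
t 6.93 pos [419.3 -89.4 173.2] yang -6.1 -> dp cm [ 3.31  2.98 12.35] yaw 0.007 F [ 1.8 -0.7 -0.4] g 0.006 | printer xy [-222.8   31.1] tool x dir [ 0.106  0.994 -0.004] tilt z [ 0.012 -0.006 -1.   ]
```

Request:
apply_moves:
  dp:
    - [3, 3, 4]
    - [3, 3, 8]
    - [3, 3, 11]
    - [3, 3, 12.3]
    - [3, 3, 12.3]
  yaw: [0, 0, 0, 0, 0]
  gripper: [0, 0, 0, 0, 0]

```text
time_s: 7.35
eef_pos: [450.8, -62.4, 47.5]
tool_rot: [0.742, 0.67, 0.001, 0.003]
force: [-0.4, -0.3, 0.2]
gripper_width: 0.002
```

Request:
apply_moves:
  dp:
    - [0.7, 0, 0]
    - [1.4, 0, 0]
    - [1.9, 0, 0]
    - [2.2, 0, 0]
    - [2.4, 0, 0]
  yaw: [0, 0, 0, 0, 0]
  gripper: [0, 0, 0, 0, 0]

```text
time_s: 7.77
eef_pos: [454.3, -38.8, 48.7]
tool_rot: [0.742, 0.671, 0.001, 0.004]
force: [-3.5, -11.7, 6.4]
gripper_width: 0.005
```

```bash
python3 -c "
from h import *
toolmove(p2w(-168,0),50,-6.47)"
```

```text
t 7.77 pos [454.3 -38.8  48.7] yang -5.8 -> dp cm [ 0.05  0.21 -0.13] yaw 0.012 F [ -3.5 -11.7   6.4] g 0.005 | printer xy [-168.6    2.1] tool x dir [ 0.1    0.995 -0.004] tilt z [ 0.007 -0.005 -1.   ]
```

Request:
apply_moves:
  dp:
    - [0.1, 0, 0]
    - [0.1, 0, 0]
    - [-0.5, 0, 0]
    - [-2.5, 0, -1]
    - [-2.5, 0, -5]
  yaw: [0, 0, 0, 0, 0]
  gripper: [0, 0, 0, 0, 0]

```text
time_s: 8.18
eef_pos: [448.5, -64.2, 96.1]
tool_rot: [0.742, 0.671, -0.001, 0.001]
force: [0.6, -0.0, -0.4]
gripper_width: 0.002
```

Request:
apply_moves:
  dp:
    - [0, 0, -4]
    - [0, 0, -8]
    - [0, 0, -12]
    - [0, 0, -16]
    - [0, -3, -16]
  yaw: [0, 0, 0, 0, 0]
  gripper: [0, 0, 0, 0, 0]

```text
time_s: 8.6
eef_pos: [428.3, -63.3, 265.2]
tool_rot: [0.741, 0.671, 0.004, 0.01]
force: [1.8, -1.8, 0.3]
gripper_width: 0.004
```

```bash
python3 fit.py; python3 -c "
from h import *
toolmove(p2w(95,-140),240,-6.47)"
```

```text
outer edge ang -19.684475 printer x of edge pts [[-292.6 -115.7]
 [-271.9  -11.9]
 [-249.3   85.9]]
end 1 ang 84.224174 [[   1.9 -124.8]
 [ -51.4 -185.5]
 [-109.2 -166.4]]
end 2 ang 83.296135 [[ -37.5  123.7]
 [ -96.7  123.7]
 [-148.8  124.4]]
t 8.65 pos [417.2 -60.6 260.5] yang -5.7 -> dp cm [28.71 18.03  2.02] yaw 0.014 F [-6.1  2.7 -1.9] g 0.005 | printer xy [-194.4   36.4] tool x dir [ 0.099  0.995 -0.005] tilt z [ 0.006 -0.006 -1.   ]
```

Request:
apply_moves:
  dp:
    - [28.7, 18, 1]
    - [28.7, 18, 1]
    - [28.7, 18, 1]
    - [28.7, 18, 1]
    - [28.7, 18, 1]
  yaw: [0.01, 0.01, 0.01, 0.01, 0.01]
  gripper: [0, 0, 0, 0, 0]

```text
time_s: 9.07
eef_pos: [546.1, 106.2, 252.7]
tool_rot: [0.745, 0.668, 0.001, 0.004]
force: [1.0, 0.4, -0.2]
gripper_width: 0.004
```

Request:
apply_moves:
  dp:
    - [14.5, 9.1, 0]
    - [14.5, 9.1, 0]
    - [14.5, 9.1, 0]
    - [14.5, 9.1, 0]
    - [14.5, 9.1, 0]
  yaw: [0, 0, 0, 0, 0]
  gripper: [0, 0, 0, 0, 0]

```text
time_s: 9.48
eef_pos: [655.2, 245.8, 251.8]
tool_rot: [0.743, 0.669, 0.002, 0.004]
force: [0.3, 0.1, 0.3]
gripper_width: 0.005
```

```bash
python3 fit.py; python3 -c "
from h import *
toolmove(p2w(95,-140),135,-6.47)"
```

```text
outer edge ang -7.0898976 printer x of edge pts [[-159.   -99.7]
 [-157.5    1.7]
 [-155.8   96.9]]
end 1 ang 83.38099 [[   6.8 -124.2]
 [ -55.4 -124. ]
 [-115.1 -123.5]]
end 2 ang 83.548195 [[ -32.8  124.3]
 [ -91.7  121.9]
 [-148.5  122.2]]
t 9.53 pos [654.  244.1 251.6] yang -6.0 -> dp cm [-3.95 -2.57 11.65] yaw 0.007 F [ 0.8  0.7 -1.1] g 0.007 | printer xy [ 135.  -164.5] tool x dir [ 0.105  0.994 -0.003] tilt z [ 0.007 -0.004 -1.   ]
```

Request:
apply_moves:
  dp:
    - [-3.9, -2.5, 1]
    - [-3.9, -2.5, 5]
    - [-3.9, -2.5, 9]
    - [-3.9, -2.5, 11.7]
    - [-3.9, -2.5, 11.7]
  yaw: [0, 0, 0, 0, 0]
  gripper: [0, 0, 0, 0, 0]

```text
time_s: 9.95
eef_pos: [619.8, 204.9, 128.7]
tool_rot: [0.744, 0.669, -0.004, 0.001]
force: [-1.0, -0.6, -0.1]
gripper_width: 0.01
```

```bash
python3 -c "
from h import *
toolmove(p2w(-15,-140),135,-6.47)"
```

```text
t 9.95 pos [619.8 204.9 128.7] yang -6.1 -> dp cm [-10.73   0.43  -0.55] yaw 0.007 F [-1.  -0.6 -0.1] g 0.01 | printer xy [  92.2 -135. ] tool x dir [ 0.106  0.994 -0.007] tilt z [-0.005 -0.007 -1.   ]
```

Request:
apply_moves:
  dp:
    - [-1, 0.4, -0.5]
    - [-2, 0.4, -0.5]
    - [-3, 0.4, -0.5]
    - [-4, 0.4, -0.5]
    - [-5, 0.4, -0.5]
  yaw: [0, 0, 0, 0, 0]
  gripper: [0, 0, 0, 0, 0]

```text
time_s: 10.37
eef_pos: [619.5, 153.2, 136.1]
tool_rot: [0.744, 0.668, -0.003, 0.002]
force: [0.6, -0.1, -0.2]
gripper_width: 0.005
```

Request:
apply_moves:
  dp:
    - [-1, 0, 0]
    - [-2, 0, 0]
    - [-3, 0, 0]
    - [-4, 0, 0]
    - [-5, 0, 0]
  yaw: [0, 0, 0, 0, 0]
  gripper: [0, 0, 0, 0, 0]

```text
time_s: 10.78
eef_pos: [613.9, 102.3, 136.3]
tool_rot: [0.744, 0.668, -0.003, 0.002]
force: [0.2, -0.3, 0.3]
gripper_width: 0.006
```

```bash
python3 tote.py pics/t4.png; python3 -c "
from h import *
toolmove(p2w(-15,-140),135,-6.47)"
```

```text
879 tote rect ((467.7889404296875, 56.3181266784668), (170.1867218017578, 249.1068572998047), 83.29592895507812) printer [-72.6  -0.7]
t 10.83 pos [613.7 100.7 136.2] yang -6.1 -> dp cm [-0.29 -0.07  0.13] yaw 0.006 F [-0.8 -0.7  0.1] g 0.002 | printer xy [ -12.  -140.7] tool x dir [ 0.107  0.994 -0.009] tilt z [-0.002 -0.009 -1.   ]
```

View pics/t4.png

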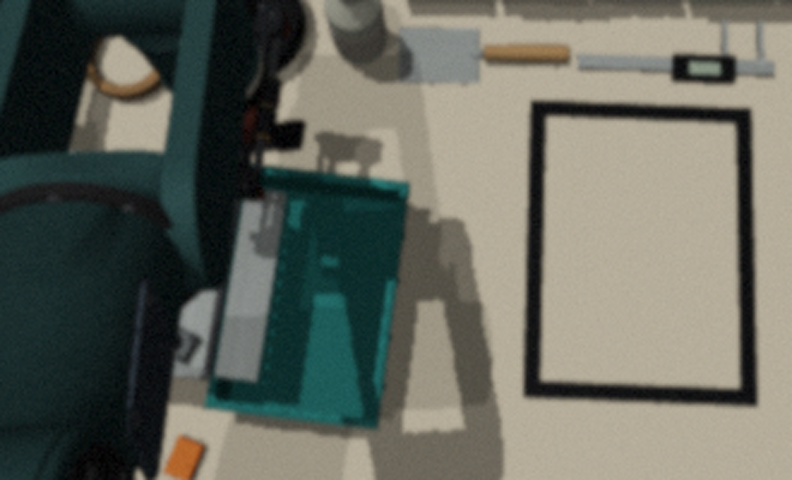

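The gate is open: its plate lies over the tote at crop (250,290) and the lever points outward at (290,133). I'll rake next, middle column first.

```bash
python3 -c "
from h import *
toolmove(p2w(136,1),200,-6.47)"
```

```text
t 10.83 pos [613.7 100.7 136.2] yang -6.1 -> dp cm [ 14.83 -14.09  -6.48] yaw 0.006 F [-0.8 -0.7  0.1] g 0.002 | printer xy [ -12.  -140.7] tool x dir [ 0.107  0.994 -0.009] tilt z [-0.002 -0.009 -1.   ]
```

Request:
apply_moves:
  dp:
    - [0.5, 0, -4]
    - [2, 0, -6.5]
    - [14.8, -14.1, -6.5]
    - [14.8, -14.1, -6.5]
    - [14.8, -14.1, -6.5]
  yaw: [0, 0, 0, 0, 0]
  gripper: [0.25, 0.25, 0.25, 0.25, 0.25]

```text
time_s: 11.25
eef_pos: [532.6, 215.2, 201.0]
tool_rot: [0.744, 0.668, -0.003, 0.003]
force: [-0.5, 0.9, -0.6]
gripper_width: 0.243
```

Request:
apply_moves:
  dp:
    - [6.5, -8.4, 0]
    - [6.5, -8.4, 0]
    - [6.5, -8.4, 0]
    - [6.5, -8.4, 0]
    - [6.5, -8.4, 0]
  yaw: [0, 0, 0, 0, 0]
  gripper: [0.25, 0.25, 0.25, 0.25, 0.25]

```text
time_s: 11.67
eef_pos: [455.3, 289.6, 200.5]
tool_rot: [0.743, 0.669, -0.003, 0.003]
force: [0.2, -0.1, 0.0]
gripper_width: 0.252
```

```bash
python3 -c "
from h import *
toolmove(p2w(136,1),114,-6.47)"
```

```text
t 11.67 pos [455.3 289.6 200.5] yang -6.1 -> dp cm [-2.14  3.69  8.67] yaw 0.007 F [ 0.2 -0.1  0. ] g 0.252 | printer xy [157.8  38. ] tool x dir [ 0.105  0.994 -0.008] tilt z [-0.001 -0.008 -1.   ]
```

Request:
apply_moves:
  dp:
    - [-2.1, 3.7, 0]
    - [-2.1, 3.7, 2]
    - [-2.1, 3.7, 5]
    - [-2.1, 3.7, 7]
    - [-2.1, 3.7, 7.2]
  yaw: [0, 0, 0, 0, 0]
  gripper: [0.25, 0.25, 0.25, 0.25, 0.25]

```text
time_s: 12.08
eef_pos: [488.8, 261.6, 125.0]
tool_rot: [0.744, 0.668, -0.006, 0.002]
force: [-0.9, 0.2, -0.1]
gripper_width: 0.249
```

```bash
python3 -c "
from h import *
toolmove(p2w(136,1),114,-6.47)"
```

```text
t 12.08 pos [488.8 261.6 125. ] yang -6.2 -> dp cm [0.23 0.07 1.1 ] yaw 0.005 F [-0.9  0.2 -0.1] g 0.249 | printer xy [133.8   1.6] tool x dir [ 0.107  0.994 -0.012] tilt z [-0.007 -0.011 -1.   ]
```

Request:
apply_moves:
  dp:
    - [0, 0, 0.6]
    - [0, 0, 1.1]
    - [-1, 0, 1.1]
    - [-2.2, 0, 1.1]
    - [-3.6, 0, 1.1]
  yaw: [0, 0, 0, 0, 0]
  gripper: [0.25, 0.25, 0.25, 0.25, 0.25]

```text
time_s: 12.5
eef_pos: [485.3, 224.9, 115.3]
tool_rot: [0.744, 0.668, -0.005, 0.002]
force: [0.5, -0.2, -0.8]
gripper_width: 0.254
```

```bash
python3 -c "
from h import *
toolmove(p2w(10,1),114,-6.47)"
```

```text
t 12.5 pos [485.3 224.9 115.3] yang -6.1 -> dp cm [-8.69 -0.06  0.23] yaw 0.006 F [ 0.5 -0.2 -0.8] g 0.254 | printer xy [97.   0.9] tool x dir [ 0.107  0.994 -0.011] tilt z [-0.005 -0.011 -1.   ]
```

Request:
apply_moves:
  dp:
    - [-1.5, 0, 0.1]
    - [-3, 0, 0.1]
    - [-4.5, 0, 0.1]
    - [-6, 0, 0.2]
    - [-7.5, 0, 0.2]
  yaw: [0, 0, 0, 0, 0]
  gripper: [0.25, 0.25, 0.25, 0.25, 0.25]

```text
time_s: 12.92
eef_pos: [477.2, 148.6, 115.0]
tool_rot: [0.744, 0.668, -0.005, 0.003]
force: [-1.1, -0.2, 0.8]
gripper_width: 0.252
```

```bash
python3 tote.py pics/t5.png; python3 -c "
from h import *
toolmove(p2w(-48,1),109,-6.47)"
```

```text
948 tote rect ((467.669677734375, 56.04876708984375), (169.49734497070312, 248.9873809814453), 83.25216674804688) printer [-72.8  -0.6]
t 12.97 pos [476.6 146.5 114.9] yang -6.2 -> dp cm [-6.59 -0.06  0.68] yaw 0.006 F [-1.3 -1.2  0.6] g 0.247 | printer xy [18.   0.8] tool x dir [ 0.107  0.994 -0.013] tilt z [-0.005 -0.012 -1.   ]
```

View pics/t5.png

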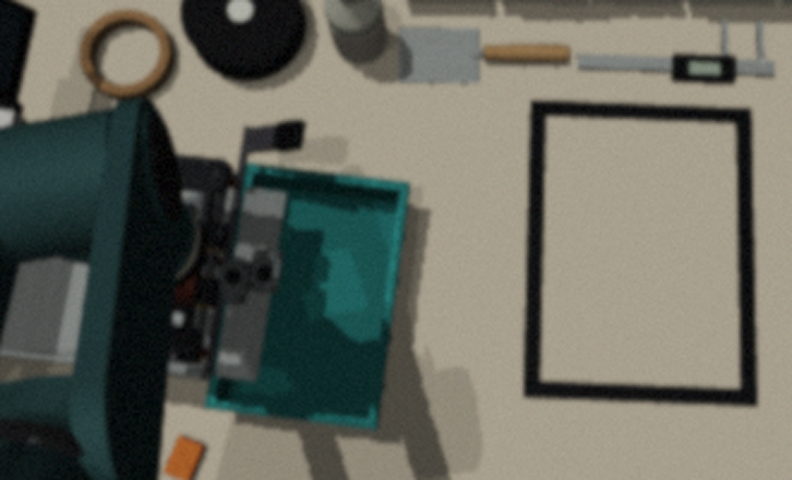

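Both housings from the middle column are on the gate, at (232,272) and (264,270). I'll keep raking past the edge.

Request:
apply_moves:
  dp:
    - [-1.2, 0, 0.1]
    - [-2.4, 0, 0.2]
    - [-3.6, 0, 0.3]
    - [-4.8, 0, 0.5]
    - [-6, 0, 0.6]
  yaw: [0, 0, 0, 0, 0]
  gripper: [0.25, 0.25, 0.25, 0.25, 0.25]

```text
time_s: 13.38
eef_pos: [469.9, 85.6, 109.7]
tool_rot: [0.744, 0.668, -0.006, 0.003]
force: [0.2, -0.3, 0.2]
gripper_width: 0.249
```

Request:
apply_moves:
  dp:
    - [-0.6, 0, 0.1]
    - [-1.2, 0, 0.1]
    - [-1.2, 0, 0.1]
    - [-0.5, 0, -1.5]
    - [0, 0, -5]
  yaw: [0, 0, 0, 0, 0]
  gripper: [0.25, 0.25, 0.25, 0.25, 0.25]

```text
time_s: 13.8
eef_pos: [467.0, 86.3, 157.0]
tool_rot: [0.744, 0.668, -0.009, 0.0]
force: [-0.3, -0.4, -1.2]
gripper_width: 0.247
```

```bash
python3 tote.py pics/t6.png; python3 -c "
from h import *
toolmove(p2w(90,-59),170,-6.47)"
```

```text
716 tote rect ((465.6649169921875, 37.489707946777344), (134.2870330810547, 249.9974365234375), 82.37828063964844) printer [-91.5  -0.7]
t 13.85 pos [472.4  87.6 164.8] yang -6.2 -> dp cm [13.06  5.8  -0.66] yaw 0.006 F [2.  0.3 4.6] g 0.246 | printer xy [-41.   -1.8] tool x dir [ 0.107  0.994 -0.011] tilt z [-0.    -0.011 -1.   ]
```

View pics/t6.png

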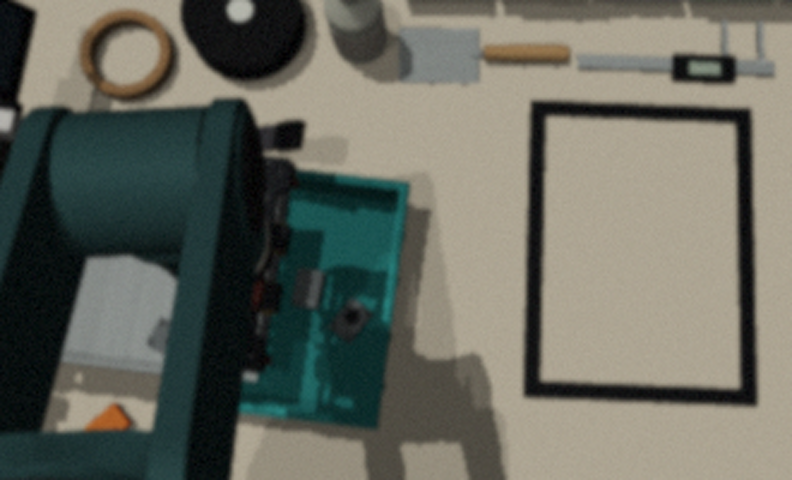

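Two housings are in the tote, at (310,288) and (350,318). Next is the far-side housing at y≈-59.

Request:
apply_moves:
  dp:
    - [13, 5.8, -1]
    - [13, 5.8, -1]
    - [13, 5.8, -1]
    - [13, 5.8, -1]
    - [13, 5.8, 0]
  yaw: [0, 0, 0, 0, 0]
  gripper: [0.25, 0.25, 0.25, 0.25, 0.25]

```text
time_s: 14.27
eef_pos: [548.8, 215.5, 165.6]
tool_rot: [0.743, 0.669, 0.0, 0.005]
force: [1.7, 0.0, -0.2]
gripper_width: 0.25
```

```bash
python3 -c "
from h import *
toolmove(p2w(90,-60),114,-6.47)"
```

```text
t 14.27 pos [548.8 215.5 165.6] yang -6.0 -> dp cm [-0.44 -0.37  5.16] yaw 0.009 F [ 1.7  0.  -0.2] g 0.25 | printer xy [ 94.8 -63.2] tool x dir [ 0.104  0.995 -0.007] tilt z [ 0.008 -0.008 -1.   ]
```

Request:
apply_moves:
  dp:
    - [-0.4, -0.4, 1]
    - [-0.4, -0.4, 3.5]
    - [-0.4, -0.4, 5]
    - [-0.4, -0.4, 5.1]
    - [-1.5, -0.4, 5.1]
  yaw: [0, 0, 0, 0, 0]
  gripper: [0.25, 0.25, 0.25, 0.25, 0.25]

```text
time_s: 14.68
eef_pos: [542.4, 200.9, 113.5]
tool_rot: [0.743, 0.67, -0.001, 0.005]
force: [0.9, -0.2, -0.3]
gripper_width: 0.25
```

```bash
python3 -c "
from h import *
toolmove(p2w(-48,-60),110,-6.47)"
```

```text
t 14.68 pos [542.4 200.9 113.5] yang -5.9 -> dp cm [-12.75   0.02   0.44] yaw 0.01 F [ 0.9 -0.2 -0.3] g 0.25 | printer xy [ 79.5 -58.5] tool x dir [ 0.103  0.995 -0.007] tilt z [ 0.005 -0.008 -1.   ]
```

Request:
apply_moves:
  dp:
    - [-1.5, 0, 0]
    - [-3, 0, 0]
    - [-4.5, 0, 0]
    - [-6, 0, 0]
    - [-7.5, 0, 0.1]
  yaw: [0, 0, 0, 0, 0]
  gripper: [0.25, 0.25, 0.25, 0.25, 0.25]

```text
time_s: 15.1
eef_pos: [535.1, 124.7, 114.5]
tool_rot: [0.743, 0.67, 0.0, 0.005]
force: [-0.3, 0.6, 0.9]
gripper_width: 0.248
```

Request:
apply_moves:
  dp:
    - [-1.2, 0, 0.1]
    - [-2.4, 0, 0.2]
    - [-3.6, 0, 0.3]
    - [-4.8, 0, 0.4]
    - [-5.5, 0, 0.4]
  yaw: [0, 0, 0, 0, 0]
  gripper: [0.25, 0.25, 0.25, 0.25, 0.25]

```text
time_s: 15.52
eef_pos: [529.2, 68.5, 110.8]
tool_rot: [0.743, 0.67, 0.0, 0.005]
force: [-0.2, 0.3, 0.4]
gripper_width: 0.248
```

```bash
python3 -c "
from h import *
toolmove(p2w(-52,-60),109,-6.47)"
```

```text
t 15.52 pos [529.2  68.5 110.8] yang -5.9 -> dp cm [ 0.16 -0.03  0.18] yaw 0.009 F [-0.2  0.3  0.4] g 0.248 | printer xy [-53.5 -60.3] tool x dir [ 0.104  0.995 -0.007] tilt z [ 0.007 -0.008 -1.   ]
```

Request:
apply_moves:
  dp:
    - [0, 0, -2]
    - [0.5, 0, -5]
    - [14.3, -12.4, -6]
    - [14.3, -12.4, -6]
    - [14.3, -12.4, -6]
  yaw: [0, 0, 0, 0, 0]
  gripper: [0.25, 0.25, 0.25, 0.25, 0.25]

```text
time_s: 15.93
eef_pos: [455.8, 175.4, 166.8]
tool_rot: [0.743, 0.669, 0.001, 0.006]
force: [-0.7, 1.0, 0.2]
gripper_width: 0.249
```

```bash
python3 tote.py pics/t7.png; python3 -c "
from h import *
toolmove(p2w(90,64),170,-6.47)"
```

```text
928 tote rect ((468.6094665527344, 55.77342987060547), (169.2836456298828, 247.46449279785156), 83.27568054199219) printer [-73.   -1.5]
t 15.98 pos [449.6 180.6 166.4] yang -5.9 -> dp cm [ 4.15 -3.22 -0.39] yaw 0.01 F [-5.   3.8  0.4] g 0.253 | printer xy [48.8 31.4] tool x dir [ 0.103  0.995 -0.004] tilt z [ 0.003 -0.005 -1.   ]
```

View pics/t7.png

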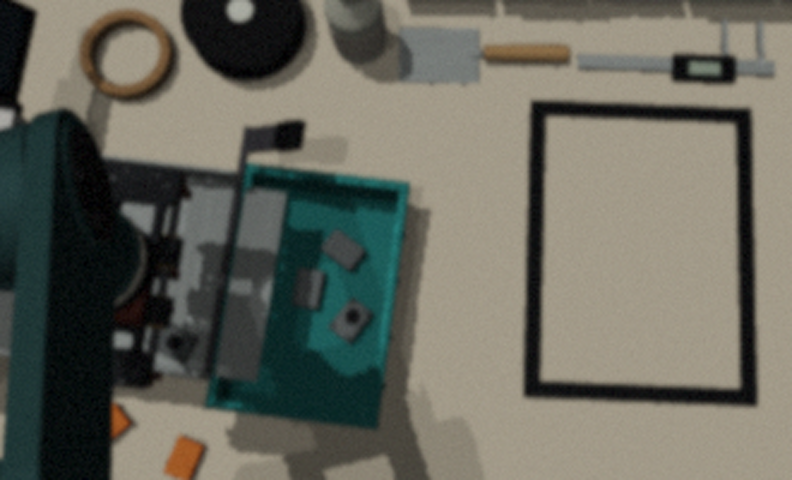

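Three housings are in the tote, at (343,248), (310,288) and (352,318). The last is still in the tray at (180,342).

Request:
apply_moves:
  dp:
    - [4.2, -3.2, 0]
    - [4.2, -3.2, 0]
    - [4.2, -3.2, 0]
    - [4.2, -3.2, 0]
    - [4.2, -3.2, 2]
  yaw: [0, 0, 0, 0, 0]
  gripper: [0.25, 0.25, 0.25, 0.25, 0.25]

```text
time_s: 16.4
eef_pos: [425.5, 226.1, 148.6]
tool_rot: [0.742, 0.67, 0.003, 0.004]
force: [1.1, 0.8, -0.1]
gripper_width: 0.255
```

```bash
python3 -c "
from h import *
toolmove(p2w(90,64),114,-6.47)"
```

```text
t 16.4 pos [425.5 226.1 148.6] yang -5.8 -> dp cm [-0.12 -0.39  3.46] yaw 0.011 F [ 1.1  0.8 -0.1] g 0.255 | printer xy [91.3 60.5] tool x dir [ 0.102  0.995 -0.002] tilt z [ 0.01  -0.003 -1.   ]
```

Request:
apply_moves:
  dp:
    - [-0.1, -0.4, 1.5]
    - [-0.1, -0.4, 3]
    - [-0.1, -0.4, 3.5]
    - [-0.1, -0.4, 3.5]
    - [-1.2, -0.4, 3.5]
  yaw: [0.01, 0.01, 0.01, 0.01, 0.01]
  gripper: [0.25, 0.25, 0.25, 0.25, 0.25]

```text
time_s: 16.82
eef_pos: [422.0, 214.7, 113.8]
tool_rot: [0.746, 0.666, 0.003, 0.004]
force: [-0.1, -0.5, -0.4]
gripper_width: 0.255
```

```bash
python3 -c "
from h import *
toolmove(p2w(-50,64),109,-6.47)"
```

```text
t 16.82 pos [422.  214.7 113.8] yang -6.4 -> dp cm [-12.96  -0.15   0.49] yaw 0.001 F [-0.1 -0.5 -0.4] g 0.255 | printer xy [79.6 62.7] tool x dir [ 0.112  0.994 -0.001] tilt z [ 0.011 -0.002 -1.   ]
```

Request:
apply_moves:
  dp:
    - [-1.5, 0, 0]
    - [-3, 0, 0]
    - [-4.5, 0, 0]
    - [-6, 0, 0]
    - [-7.5, 0, 0]
  yaw: [0, 0, 0, 0, 0]
  gripper: [0.25, 0.25, 0.25, 0.25, 0.25]

```text
time_s: 17.23
eef_pos: [414.4, 138.7, 114.9]
tool_rot: [0.745, 0.666, 0.004, 0.005]
force: [-0.3, 0.1, -0.8]
gripper_width: 0.247
```

Request:
apply_moves:
  dp:
    - [-1.2, 0, 0.1]
    - [-2.4, 0, 0.2]
    - [-3.6, 0, 0.3]
    - [-4.8, 0, 0.4]
    - [-5.7, 0, 0.4]
  yaw: [0, 0, 0, 0, 0]
  gripper: [0.25, 0.25, 0.25, 0.25, 0.25]

```text
time_s: 17.65
eef_pos: [408.5, 80.4, 111.7]
tool_rot: [0.746, 0.666, 0.004, 0.006]
force: [-0.1, -0.6, 0.2]
gripper_width: 0.251
```

```bash
python3 -c "
from h import *
toolmove(p2w(-105,-140),220,-6.47)"
```

```text
t 17.65 pos [408.5  80.4 111.7] yang -6.4 -> dp cm [ -4.99  20.25 -10.53] yaw 0.001 F [-0.1 -0.6  0.2] g 0.251 | printer xy [-55.3  61. ] tool x dir [ 0.112  0.994 -0.001] tilt z [ 0.014 -0.002 -1.   ]
```

Request:
apply_moves:
  dp:
    - [0, 0, -3]
    - [-1, 0, -6.5]
    - [-5, 20.3, -10.5]
    - [-5, 20.3, -10.5]
    - [-5, 20.3, -10.5]
  yaw: [0, 0, 0, 0, 0]
  gripper: [0, 0, 0, 0, 0]

```text
time_s: 18.07
eef_pos: [524.8, 32.2, 204.8]
tool_rot: [0.746, 0.666, 0.006, 0.007]
force: [1.3, -0.4, -0.6]
gripper_width: 0.007
```

```bash
python3 -c "
from h import *
toolmove(p2w(-105,-140),200,-6.47)"
```

```text
t 18.07 pos [524.8  32.2 204.8] yang -6.4 -> dp cm [-1.5   7.99  0.63] yaw 0.001 F [ 1.3 -0.4 -0.6] g 0.007 | printer xy [-90.1 -60. ] tool x dir [ 0.112  0.994 -0.001] tilt z [ 0.018 -0.003 -1.   ]
```

Request:
apply_moves:
  dp:
    - [-1.5, 8, 0]
    - [-1.5, 8, 0]
    - [-1.5, 8, 0]
    - [-1.5, 8, 0]
    - [-1.5, 8, 0]
  yaw: [0, 0, 0, 0, 0]
  gripper: [0, 0, 0, 0, 0]

```text
time_s: 18.48
eef_pos: [601.7, 7.9, 206.2]
tool_rot: [0.746, 0.666, 0.005, 0.006]
force: [-0.9, 0.2, -0.7]
gripper_width: 0.007
```

```bash
python3 tote.py pics/t8.png; python3 -c "
from h import *
toolmove(p2w(-105,-140),132,-6.47)
im,d=env.read_camera('scene'); cv2.imwrite('pics/s8.png',cv2.resize(im[200:400,240:540],None,fx=2.6,fy=2.6))"
```

```text
640 tote rect ((466.870849609375, 55.165077209472656), (167.78933715820312, 248.7346954345703), 84.03632354736328) printer [-73.8   0.1]
t 18.53 pos [601.    8.3 206.2] yang -6.4 -> dp cm [0.04 0.03 7.42] yaw 0.001 F [-0.6 -0.4 -0.3] g 0.007 | printer xy [-105.3 -138.5] tool x dir [ 0.112  0.994 -0.001] tilt z [ 0.016 -0.003 -1.   ]
```

View pics/t8.png

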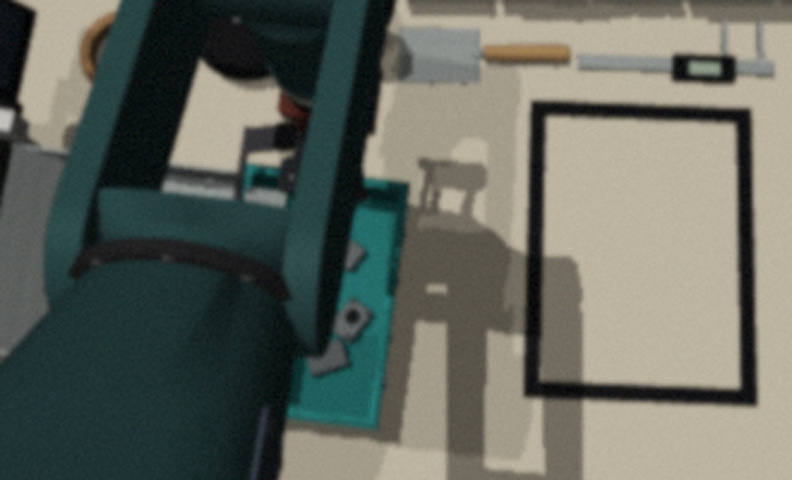

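View pics/s8.png

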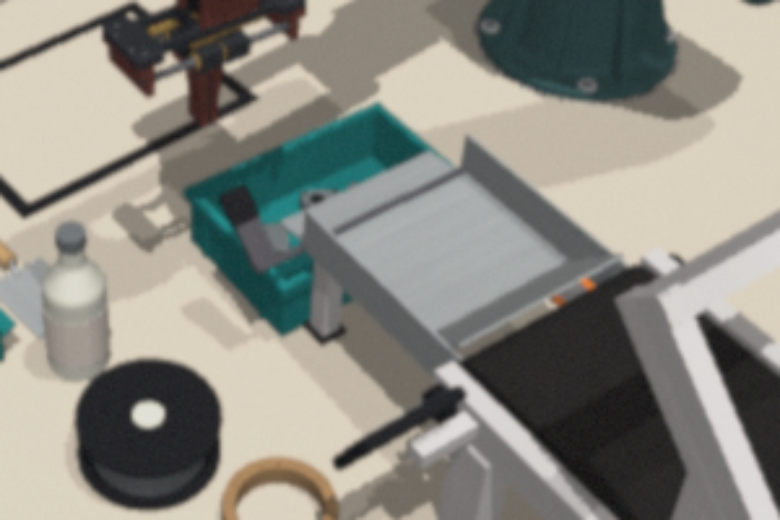

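The scene view shows the tray empty, and the fourth housing is in the tote at (328,358). Now I'll shut the gate.

Request:
apply_moves:
  dp:
    - [0, 0, 2.5]
    - [0, 0, 5]
    - [0, 0, 7]
    - [0, 0, 7.3]
    - [0.5, 0, 7.3]
  yaw: [0, 0, 0, 0, 0]
  gripper: [0, 0, 0, 0, 0]

```text
time_s: 19.0
eef_pos: [600.4, 13.3, 132.4]
tool_rot: [0.746, 0.666, 0.004, 0.005]
force: [0.1, -0.1, 0.6]
gripper_width: 0.01
```

Request:
apply_moves:
  dp:
    - [1, 0, 0]
    - [2, 0, 0]
    - [3, 0, 0]
    - [4, 0, 0]
    - [5, 0, 0]
  yaw: [0, 0, 0, 0, 0]
  gripper: [0, 0, 0, 0, 0]

```text
time_s: 19.42
eef_pos: [608.1, 59.3, 136.0]
tool_rot: [0.745, 0.667, 0.003, 0.01]
force: [-0.8, -3.9, 1.5]
gripper_width: 0.004
```

Request:
apply_moves:
  dp:
    - [1, 0, 0]
    - [2, 0, 0]
    - [3, 0, 0]
    - [4, 0, 0]
    - [5, 0, 0]
  yaw: [0, 0, 0, 0, 0]
  gripper: [0, 0, 0, 0, 0]

```text
time_s: 19.83
eef_pos: [613.5, 110.4, 135.4]
tool_rot: [0.745, 0.667, 0.003, 0.01]
force: [-0.4, -1.2, -0.2]
gripper_width: 0.007
```

```bash
python3 -c "
from h import *
toolmove(p2w(38,-140),132,-6.47)"
```

```text
t 19.83 pos [613.5 110.4 135.4] yang -6.3 -> dp cm [4.04 0.08 0.3 ] yaw 0.004 F [-0.4 -1.2 -0.2] g 0.007 | printer xy [  -2.4 -139.3] tool x dir [ 0.109  0.994 -0.009] tilt z [ 0.017 -0.011 -1.   ]
```

Request:
apply_moves:
  dp:
    - [1, 0, 0]
    - [2, 0, 0]
    - [3, 0, 0]
    - [3.8, 0, 0]
    - [3.8, 0, 0]
  yaw: [0, 0, 0, 0, 0]
  gripper: [0, 0, 0, 0, 0]

```text
time_s: 20.25
eef_pos: [615.6, 133.0, 135.8]
tool_rot: [0.743, 0.669, -0.009, 0.019]
force: [-6.9, -53.7, 17.9]
gripper_width: 0.005
```

Request:
apply_moves:
  dp:
    - [-2, 0, 0]
    - [-4, 0, 0]
    - [-6, 0, -2]
    - [-6, 0, -6]
    - [-6, 0, -10]
  yaw: [0, 0, 0, 0, 0]
  gripper: [0.3, 0.4, 0.45, 0.45, 0.45]

```text
time_s: 20.67
eef_pos: [606.5, 76.8, 237.2]
tool_rot: [0.743, 0.669, -0.011, 0.017]
force: [0.8, 0.3, 0.3]
gripper_width: 0.346
```

```bash
python3 tote.py pics/t9.png; python3 -c "
from h import *
toolmove(p2w(-154,0),200,83.5)
im,d=env.read_camera('scene'); cv2.imwrite('pics/s9.png',cv2.resize(im[200:400,240:540],None,fx=2.6,fy=2.6))"
```

```text
964 tote rect ((468.16351318359375, 55.711204528808594), (169.85275268554688, 249.23211669921875), 83.00804901123047) printer [-73.1  -1.1]
t 20.72 pos [611.9  78.  247.3] yang -6.0 -> dp cm [-11.64 -14.35   4.78] yaw -1.562 F [3.2 0.8 4.6] g 0.394 | printer xy [ -34.8 -141.4] tool x dir [ 0.106  0.994 -0.036] tilt z [ 0.022 -0.039 -0.999]
```

View pics/s9.png

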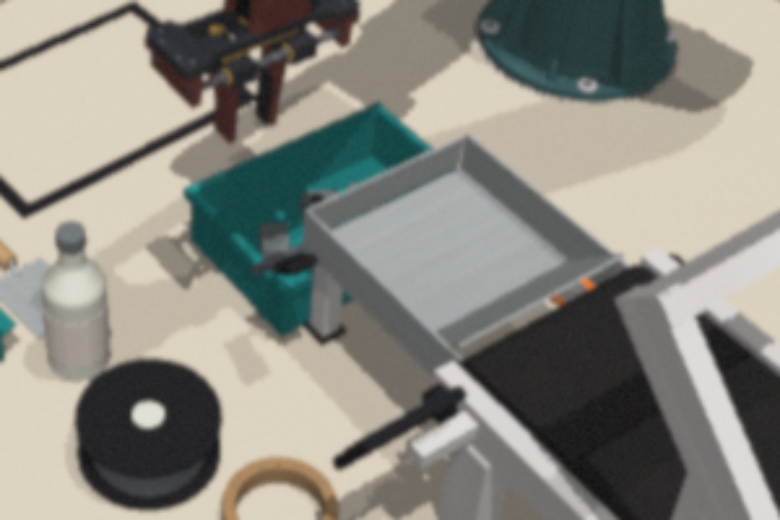

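Run:
```python
from h import *
c=cam("top"); im,d=env.read_camera("top"); W=cloud("top",d,c); pr=w2p(W); Z=np.nan_to_num(W[...,2])
cv2.imwrite('pics/t9b.png',cv2.resize(im[180:330,120:320],None,fx=4,fy=4,interpolation=cv2.INTER_CUBIC))
m=(pr[...,1]<-118)&(pr[...,1]>-165)&(abs(pr[...,0])<90)&(Z>112)&(Z<200)
for lo in range(112,200,8):
    k=m&(Z>=lo)&(Z<lo+8)
    if k.sum()>3: print(lo,k.sum(),np.median(pr[k],0).round(1))
m=(abs(pr[...,1])<85)&(pr[...,0]>-50)&(pr[...,0]<15)&(Z>112)&(Z<165)
for lo in range(112,160,8):
    k=m&(Z>=lo)&(Z<lo+8)
    if k.sum()>3: print("gate",lo,k.sum(),np.median(pr[k],0).round(1))
```

```text
120 5 [  15.2 -144.5]
gate 112 65 [-0.8 -1.9]
gate 120 76 [-0.5  2.5]
gate 128 76 [0.1 3.5]
gate 136 84 [ 0.7 -0.1]
gate 144 79 [ 1.4 -8.5]
gate 152 58 [  2.5 -29.6]
```

View pics/t9b.png

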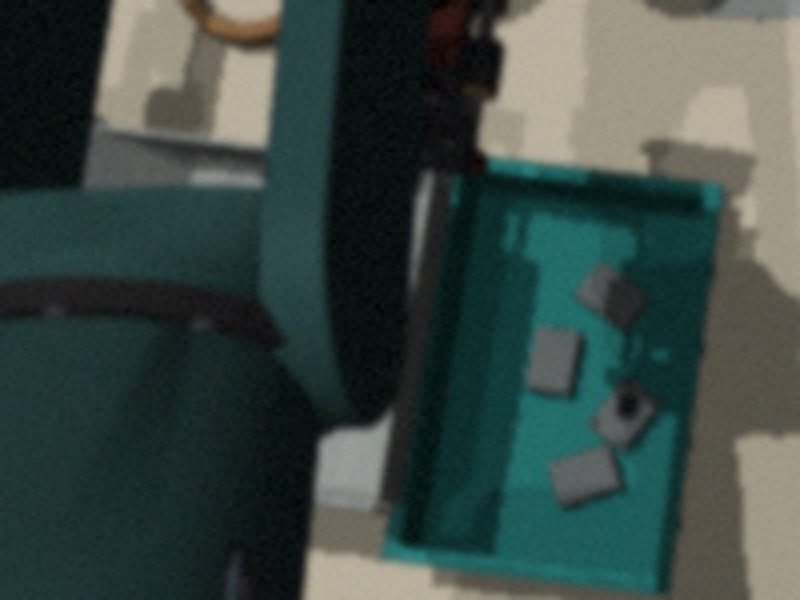

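The gate is shut; its face profile is the same as at the start. All four housings are in the tote, at (612,295), (553,360), (625,412) and (585,475). Next I'll regrip the outer rim.

Request:
apply_moves:
  dp:
    - [-11.6, -14.3, 2]
    - [-11.6, -14.3, 3]
    - [-11.6, -14.3, 4]
    - [-11.6, -14.3, 4.7]
    - [-11.6, -14.3, 4.7]
  yaw: [-0.12, -0.24, -0.36, -0.48, -0.6]
  gripper: [0.45, 0.45, 0.45, 0.45, 0.45]

```text
time_s: 21.23
eef_pos: [451.3, -24.3, 192.7]
tool_rot: [0.509, 0.86, -0.013, 0.015]
force: [-1.2, -0.1, -0.4]
gripper_width: 0.451
```

Request:
apply_moves:
  dp:
    - [0, 0, 0]
    - [0, 0, 0]
    - [0, 0, 0]
    - [0, 0, 0]
    - [0, 0, 0]
  yaw: [-0.12, -0.24, -0.36, -0.48, -0.6]
  gripper: [0.45, 0.45, 0.45, 0.45, 0.45]

```text
time_s: 21.65
eef_pos: [450.1, -23.5, 191.3]
tool_rot: [0.229, 0.973, -0.017, 0.009]
force: [-0.5, -0.2, 0.5]
gripper_width: 0.452
```

```bash
python3 -c "
from h import *
toolmove(p2w(-154,0),120,83.4)"
```

```text
t 21.65 pos [450.1 -23.5 191.3] yang 63.5 -> dp cm [-0.56  0.47  7.13] yaw -0.348 F [-0.5 -0.2  0.5] g 0.452 | printer xy [-153.9    7.9] tool x dir [-0.895  0.446 -0.025] tilt z [ 0.009 -0.037 -0.999]
```

Request:
apply_moves:
  dp:
    - [-0.6, 0.5, 2]
    - [-0.6, 0.5, 4]
    - [-0.6, 0.5, 6]
    - [-0.6, 0.5, 7]
    - [-0.6, 0.5, 7]
  yaw: [-0.12, -0.24, -0.348, -0.348, -0.348]
  gripper: [0.45, 0.45, 0.45, 0.45, 0.45]

```text
time_s: 22.07
eef_pos: [455.4, -23.3, 118.1]
tool_rot: [0.057, 0.998, -0.018, 0.002]
force: [-0.6, 0.4, -0.1]
gripper_width: 0.451
```

```bash
python3 fit.py; python3 -c "
from h import *
toolmove(p2w(-153.5,0),54,83.4)"
```

```text
outer edge ang -13.308675 printer x of edge pts [[-178.4 -102. ]
 [-157.5    1.7]
 [-148.7   97.8]]
end 1 ang 81.06616 [[  21.  -150.8]
 [ -47.9 -141. ]
 [-113.  -138.6]]
end 2 ang -89.729935 [[ -29.7  163.8]
 [ -92.1  156.4]
 [-146.3  106.2]]
t 22.12 pos [456.3 -23.6 119.4] yang 83.4 -> dp cm [-0.11  0.21  6.53] yaw -0.0 F [-0.2  1.6  1.2] g 0.452 | printer xy [-153.2    1.7] tool x dir [-0.993  0.115 -0.008] tilt z [ 0.004 -0.036 -0.999]
```

Request:
apply_moves:
  dp:
    - [-0.1, 0.2, 2.5]
    - [-0.1, 0.2, 5]
    - [-0.1, 0.2, 6.3]
    - [-0.1, 0.2, 6.5]
    - [-0.1, 0.2, 6.5]
  yaw: [0, 0, 0, 0, 0]
  gripper: [0.45, 0.45, 0.45, 0.45, 0.45]

```text
time_s: 22.53
eef_pos: [457.4, -23.7, 54.0]
tool_rot: [0.058, 0.998, -0.018, 0.002]
force: [1.0, 0.2, -0.4]
gripper_width: 0.45
```

Request:
apply_moves:
  dp:
    - [0, 0, 0]
    - [0, 0, 0]
    - [0, 0, 0]
    - [0, 0, 0]
    - [0, 0, 0]
  yaw: [0, 0, 0, 0, 0]
  gripper: [0, 0, 0, 0, 0]
  force: 25

```text
time_s: 22.95
eef_pos: [457.9, -23.8, 54.7]
tool_rot: [0.058, 0.998, -0.018, 0.003]
force: [0.6, 0.1, -0.3]
gripper_width: 0.112
```

```bash
python3 -c "
from h import *
# bay centre (527.4,-289.6), x axis at 88.1 deg
a=np.radians(88.1); b=np.array([527.4,-289.6])
toolmove(b-80.5*np.array([np.cos(a),np.sin(a)]),54,88.1)"
```

```text
t 22.95 pos [457.9 -23.8  54.7] yang 83.4 -> dp cm [-10.62 -33.6    1.34] yaw -0.083 F [ 0.6  0.1 -0.3] g 0.112 | printer xy [-1.533e+02  1.000e-01] tool x dir [-0.993  0.115 -0.008] tilt z [ 0.004 -0.036 -0.999]
```

Request:
apply_moves:
  dp:
    - [0, -0.6, 0.02]
    - [0, -1.5, 0.05]
    - [-0.2, -2.7, 0.1]
    - [-0.6, -4, 0.14]
    - [-1, -5.4, 0.2]
  yaw: [0, 0, 0, 0, -0.01]
  gripper: [0, 0, 0, 0, 0]

```text
time_s: 23.37
eef_pos: [460.8, -79.0, 54.6]
tool_rot: [0.053, 0.998, -0.017, 0.002]
force: [-0.3, 4.0, 2.7]
gripper_width: 0.102
```

```bash
python3 tote.py pics/t10.png; python3 -c "
from h import *
a=np.radians(88.1); b=np.array([527.4,-289.6])
toolmove(b-80.5*np.array([np.cos(a),np.sin(a)]),54.5,88.1)"
```

```text
260 tote rect ((483.68511962890625, 9.435134887695312), (259.5866394042969, 86.3814697265625), 34.76731872558594) printer [-117.4  -21.7]
t 23.42 pos [462.3 -81.7  54.8] yang 84.0 -> dp cm [ -9.22 -28.01   1.13] yaw -0.072 F [-0.4 -4.2  0.2] g 0.105 | printer xy [-210.3  -10.8] tool x dir [-0.995  0.104 -0.009] tilt z [ 0.005 -0.037 -0.999]
```

View pics/t10.png

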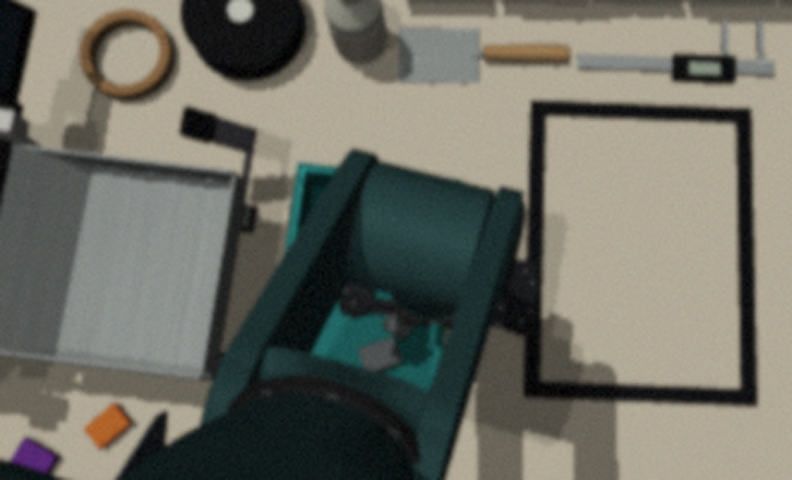

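The tote follows the gripper. The tray is empty and the lever is back in its shut position.

Request:
apply_moves:
  dp:
    - [-0.5, -1.4, 0.05]
    - [-1, -2.9, 0.1]
    - [-1.5, -4.4, 0.17]
    - [-2, -5.9, 0.23]
    - [-2.4, -7.4, 0.28]
  yaw: [-0.004, -0.008, -0.012, -0.016, -0.02]
  gripper: [0, 0, 0, 0, 0]

```text
time_s: 23.83
eef_pos: [477.7, -158.3, 54.7]
tool_rot: [0.043, 0.999, -0.018, 0.002]
force: [-0.6, 2.4, -1.4]
gripper_width: 0.106
```

Request:
apply_moves:
  dp:
    - [-0.5, -1.5, 0.05]
    - [-1, -3, 0.1]
    - [-1.5, -4.5, 0.17]
    - [-2, -6, 0.23]
    - [-2.4, -7.5, 0.28]
  yaw: [-0.004, -0.008, -0.012, -0.016, -0.02]
  gripper: [0, 0, 0, 0, 0]

```text
time_s: 24.25
eef_pos: [494.2, -234.8, 54.7]
tool_rot: [0.033, 0.999, -0.017, 0.001]
force: [-0.5, 4.6, 3.3]
gripper_width: 0.104
```

```bash
python3 -c "
from h import *
a=np.radians(88.1); b=np.array([527.4,-289.6])
toolmove(b-80.5*np.array([np.cos(a),np.sin(a)]),54.5,88.1)"
```

```text
t 24.25 pos [ 494.2 -234.8   54.7] yang 86.2 -> dp cm [ -3.93 -13.28   0.48] yaw -0.033 F [-0.5  4.6  3.3] g 0.104 | printer xy [-358.9  -59.8] tool x dir [-0.998  0.066 -0.004] tilt z [ 0.002 -0.034 -0.999]
```

Request:
apply_moves:
  dp:
    - [-0.5, -1.5, 0.05]
    - [-1, -3, 0.1]
    - [-1.5, -4.5, 0.15]
    - [-2, -6, 0.2]
    - [-2.3, -7.4, 0.25]
  yaw: [-0.005, -0.01, -0.015, -0.02, -0.022]
  gripper: [0, 0, 0, 0, 0]

```text
time_s: 24.67
eef_pos: [511.6, -310.2, 54.7]
tool_rot: [0.022, 1.0, -0.016, 0.001]
force: [-0.3, 4.4, 4.8]
gripper_width: 0.1
```

```bash
python3 -c "
from h import *
a=np.radians(88.1); b=np.array([527.4,-289.6])
toolmove(b-80.5*np.array([np.cos(a),np.sin(a)]),54.5,88.1)"
```

```text
t 24.67 pos [ 511.6 -310.2   54.7] yang 87.5 -> dp cm [-1.57 -5.92  0.21] yaw -0.011 F [-0.3  4.4  4.8] g 0.1 | printer xy [-431.8  -85.5] tool x dir [-0.999  0.044 -0.002] tilt z [ 0.    -0.032 -0.999]
```

Request:
apply_moves:
  dp:
    - [-0.4, -1.4, 0.05]
    - [-0.8, -2.8, 0.1]
    - [-1.1, -4.2, 0.14]
    - [-1.5, -5.4, 0.18]
    - [-1.55, -5.9, 0.2]
  yaw: [-0.003, -0.006, -0.009, -0.011, -0.011]
  gripper: [0, 0, 0, 0, 0]

```text
time_s: 25.08
eef_pos: [524.5, -371.4, 54.7]
tool_rot: [0.017, 1.0, -0.016, 0.001]
force: [0.1, 5.1, 7.2]
gripper_width: 0.104
```

Request:
apply_moves:
  dp:
    - [0, 0, 0]
    - [0, 0, 0]
  yaw: [0, 0]
  gripper: [0, 0]

```text
time_s: 25.25
eef_pos: [524.5, -372.1, 54.7]
tool_rot: [0.017, 1.0, -0.017, 0.001]
force: [-0.2, -1.3, 0.4]
gripper_width: 0.106
```

```bash
python3 tote.py pics/t11.png; python3 -c "
from h import *
a=np.radians(88.1); b=np.array([527.4,-289.6])
toolmove(b-80.5*np.array([np.cos(a),np.sin(a)]),54.5,88.1)"
```

```text
490 tote rect ((607.9553833007812, -293.61077880859375), (169.58505249023438, 90.32367706298828), 88.32997131347656) printer [-404.5 -179.4]
t 25.3 pos [ 524.5 -372.1   54.7] yang 88.0 -> dp cm [-0.01  0.21  0.01] yaw -0.001 F [-0.4 -1.8  0.1] g 0.098 | printer xy [-491.9 -105.3] tool x dir [-0.999  0.034 -0.002] tilt z [ 0.001 -0.034 -0.999]
```

View pics/t11.png

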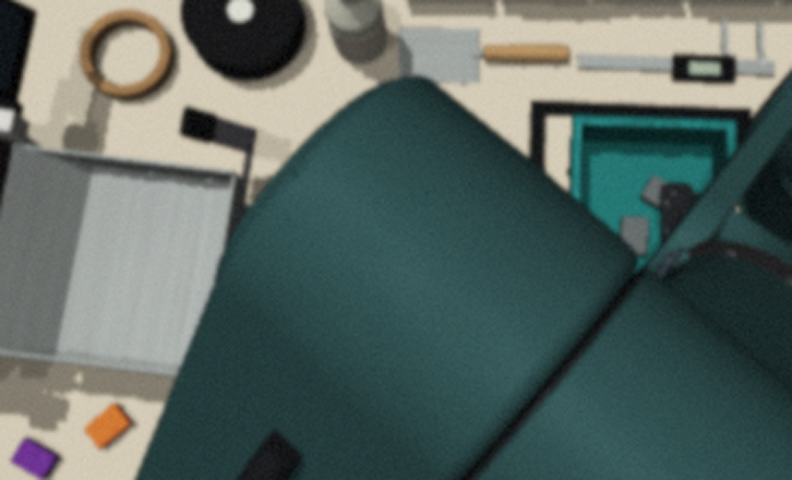

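Request:
apply_moves:
  dp:
    - [0, 0, 0]
    - [0, 0, 0]
    - [0, 0, 0]
    - [0, 0, -1.5]
    - [0, 0, -5]
  yaw: [0, 0, 0, 0, 0]
  gripper: [0.35, 0.35, 0.35, 0.35, 0.35]

```text
time_s: 25.72
eef_pos: [521.4, -367.9, 100.6]
tool_rot: [0.017, 1.0, -0.014, -0.003]
force: [0.6, -0.3, -0.3]
gripper_width: 0.346
```

Request:
apply_moves:
  dp:
    - [0, 0, -4]
    - [0, 0, -8]
    - [0, 0, -12]
    - [12, 2, -15]
    - [20, 2, -15]
  yaw: [0, 0, 0, 0, 0]
  gripper: [0.35, 0.35, 0.35, 0.35, 0.35]

```text
time_s: 26.13
eef_pos: [443.9, -352.7, 239.5]
tool_rot: [0.016, 1.0, -0.017, 0.0]
force: [-0.9, -0.0, -0.4]
gripper_width: 0.349
```

```bash
python3 -c "
from h import *
toolmove((330,-330),240)
for p in [(330,-330),(400,50)]: print(np.hypot(*p))"
```

```text
t 26.13 pos [ 443.9 -352.7  239.5] yang 88.2 -> dp cm [11.46  1.91 -0.12] yaw 0 F [-0.9 -0.  -0.4] g 0.349 | printer xy [-481.7  -23.1] tool x dir [-1.     0.031 -0.001] tilt z [-0.    -0.034 -0.999]
466.6904755831214
403.11288741492746
```

Request:
apply_moves:
  dp:
    - [19, -8, 0]
    - [19, -8, 0]
    - [19, -8, 0]
    - [19, -8, 0]
    - [19, -8, 0]
  yaw: [0.1, 0.2, 0.3, 0.4, 0.5]
  gripper: [0.35, 0.35, 0.35, 0.35, 0.35]

```text
time_s: 26.55
eef_pos: [249.4, -426.7, 242.3]
tool_rot: [0.265, 0.964, -0.017, 0.004]
force: [0.1, -0.5, -0.2]
gripper_width: 0.349
```

Request:
apply_moves:
  dp:
    - [0, 0, 0]
    - [0, 0, 0]
  yaw: [0, 0]
  gripper: [0.35, 0.35]

```text
time_s: 26.72
eef_pos: [247.6, -427.2, 242.4]
tool_rot: [0.266, 0.964, -0.017, 0.004]
force: [1.0, 0.3, -0.5]
gripper_width: 0.347
```

Run:
```python
from h import *
s=env.state(); print(s["time_s"],s["eef_pos"].round(),s["force"].round(1))
c=cam("top"); im,d=env.read_camera("top"); W=cloud("top",d,c); pr=w2p(W); Z=np.nan_to_num(W[...,2])
cv2.imwrite("pics/t12.png",im)
hsv=cv2.cvtColor(im,cv2.COLOR_BGR2HSV)
tm=(cv2.inRange(hsv,(80,80,30),(100,255,255))>0)&(Z>62)&(Z<82); tm[:180]=0; tm[340:]=0; tm[:,:340]=0
P=W[tm][:,:2].astype(np.float32); r=cv2.minAreaRect(P); print("tote",r)
b=np.array([527.4,-289.6]); a=np.radians(88.1); ex=np.array([np.cos(a),np.sin(a)]); ey=np.array([-ex[1],ex[0]])
dd=np.array(r[0])-b; print("offset in bay axes",dd@ex,dd@ey)
# bay remeasure from tape in this image
m=(hsv[...,2]<60).astype(np.uint8); m[:185]=0;m[325:]=0;m[:,:345]=0;m[:,452:]=0
v,u=np.nonzero(m&(abs(Z)<15).astype(np.uint8)); Q=np.array([ray("top",p,q,0,c)[:2] for p,q in zip(u,v)],np.float32); print("bay",cv2.minAreaRect(Q))
m=(abs(pr[...,1])<85)&(pr[...,0]>-50)&(pr[...,0]<15)&(Z>112)&(Z<165)
print("gate x at z~",[(lo,np.median(pr[m&(Z>=lo)&(Z<lo+8)],0).round(1)[0]) for lo in (112,128,144)])
im,d=env.read_camera("scene"); cv2.imwrite("pics/s12.png",im)
```

```text
26.7167 [ 248. -427.  242.] [ 1.   0.3 -0.5]
tote ((528.0841674804688, -291.5945129394531), (171.38401794433594, 250.80909729003906), 88.43861389160156)
offset in bay axes -1.970732693172461 -0.7499197684006347
bay ((527.0228881835938, -289.5072021484375), (242.7708740234375, 322.3564147949219), 88.19871520996094)
gate x at z~ [(112, np.float64(-0.9)), (128, np.float64(0.2)), (144, np.float64(1.5))]
```

View pics/t12.png

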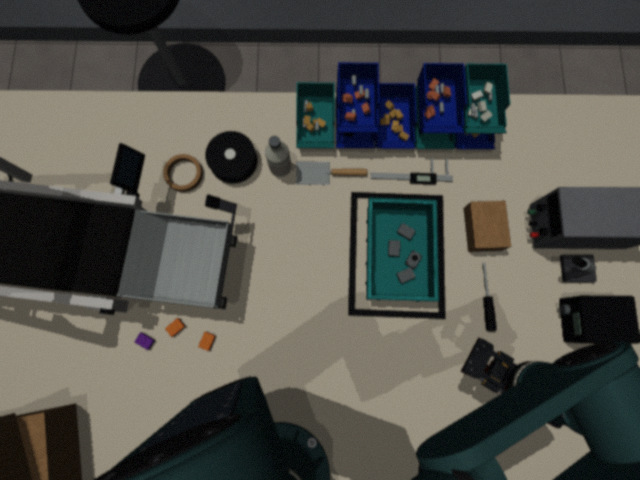

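View pics/s12.png

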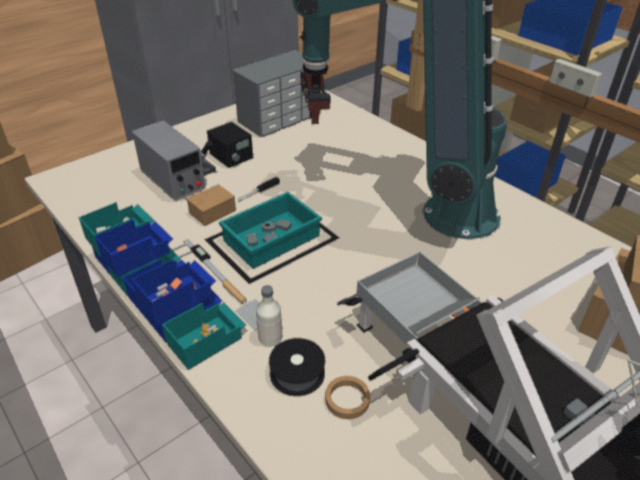

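The final views show the tote within 2 mm of the bay's centre and about 0.3° off square. The four housings are in it, the gate is shut, the look-alikes and other objects lie where they were, and the arm is clear.

```bash
python3 -c "
from h import *
print(env.hand_in())"
```

```text
the job is handed in; nothing more can be done
None
```

The job is done and handed in at about 27 s of the 72 s allowed; no verdict was reported.

- **Tote at the tray:** I slid it up against the two front legs. It read about 0.5° off square, so I nudged it at mid-wall; its end walls then read within about 0.2° of the printer's axis.
- **Gate and housings:** I opened the gate with the lever and raked all four housings over it in three passes. I then pushed the lever back to shut the gate.
- **Final checks:**
  - The tote is 2 mm off the bay centre and about 0.3° off square, with all four housings in it.
  - The tray is empty, and the gate's face is within measuring noise of where it was at the start.
  - The bystanders and the orange and purple look-alikes look unmoved in the pictures.
- **Checks that did not come out clean:**
  - The lever met its stop a little earlier than I expected when I shut the gate. The wrist force read about 57 N at the end of that push, below the 120 N limit. By the lever and finger heights only the fingers touched it, but I had no reading to confirm that, and 57 N is above the 40 N limit for the gripper's body.
  - That push also left the tool tilted about 2° for the last slide. The tote still moved normally.

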